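# Match the sample bracket and clamp it under the wing nut

## Task

Find the bracket in the bays that has the same shape as the sample lying on the dark mat, and slide it over the bench, without lifting it, out of its bay and under the loose wing nut of the clamping station, so that its fork straddles the stud and both prong ends rest flush against the fence. Then spin the wing nut clockwise until it is snug on the bracket and let go. Leave the other brackets, the samples, the solder spool and the flux bottle where they are.

Things in the scene. Friction and masses are not known exactly. Their poses are not given: they have to be found in the camera images.
- centre_t (a point): Loose aluminium bracket, 10 mm thick, about 0.16 kg, flat in a bay (sizes in mm). T tail: bar y -45..45, x -52..-22. Point: centre of its 44 x 44 through-window, 5 above the underside. x runs to its fork: solid to x 50, 60 wide; then prongs y 10..30 and -30..-10 to x 96, open slot 20 wide between. z up.
- centre_l (a point): Loose aluminium bracket, 10 mm thick, about 0.16 kg, flat in a bay (sizes in mm). L tail: bar x -52..-22 sticking out on +y only, y -30..45. Point: centre of its 44 x 44 through-window, 5 above the underside. x runs to its fork: solid to x 50, 60 wide; then prongs y 10..30 and -30..-10 to x 96, open slot 20 wide between. z up.
- centre_n (a point): Loose aluminium bracket, 10 mm thick, about 0.16 kg, flat in a bay (sizes in mm). tail with a narrow centred tongue 24 wide, x -62..-34, behind a 60 wide strip x -34..-22. Point: centre of its 44 x 44 through-window, 5 above the underside. x runs to its fork: solid to x 50, 60 wide; then prongs y 10..30 and -30..-10 to x 96, open slot 20 wide between. z up.
- sample_centre_t (a point): Sample of the same shape and size as bracket centre_t (T tail); same point and axes. Exactly one of the three samples lies on the dark mat: the one to match. The other two are put away on the plywood board.
- sample_centre_l (a point): Sample of the same shape and size as bracket centre_l (L tail); same point and axes. Exactly one of the three samples lies on the dark mat: the one to match. The other two are put away on the plywood board.
- sample_centre_n (a point): Sample of the same shape and size as bracket centre_n (narrow tongue tail); same point and axes. Exactly one of the three samples lies on the dark mat: the one to match. The other two are put away on the plywood board.
- mat: Fixed dark rubber sample mat, 200 x 200 x 3 mm, beside the bays; origin at its centre on the bench. The sample to match has its centre within 50 mm of it; the other samples are over 150 mm away.
- bays: Fixed grey parts bays: three lanes 98 mm wide inside at local y -103, 0, 103 mm; walls 5 mm thick, 24 mm high, no floor (brackets lie on the bench). x points out of the open mouths; lanes run from x -70 mm (back wall) to the mouth at x 45 mm. One bracket a lane, fork towards the mouth, window centre near x 0. Origin on the bench.
- station: Fixed clamping station on a flush orange patch. A 12 mm stud stands at the origin (bench level). x is the way the fork goes in; a fence along y, 90 mm long, 14 mm high, has its face at x 30 mm. A bracket that is home, prong ends flush on the fence, has its window centre at x -66 mm, y 0 (4 mm play each side of the stud).
- wing (a point): Centre of the wing of the steel wing nut on the stud. The wing is a bar 60 mm long (y), 10 mm thick (x), 28 mm high (14 mm above and below the point). Under it a hub 22 mm across, then a sprung round foot 40 mm across, 6 mm thick, its underside 33 mm below the point; it gives up to 4 mm at 15 N/mm. Nothing stands above the wing.
- nut (a joint): Turn of the wing nut, rad, growing clockwise seen from above (tightening); it sinks 12 mm a turn. At 0 the foot's underside is 14 mm above the bench and the wing lies along the fence; it starts at 0 to 0.7. It meets a bracket under it at about 2.1 and then presses about 29 N harder per rad; it stays where left. Free friction about 0.05 N m.
- spool_c (a point): White plastic solder spool standing on end, 60 mm across and 50 mm high; its centre. A bystander.
- flux_c (a point): Plastic flux bottle, 48 mm across, 110 mm high; its centre. A bystander.
Not all that is in view belongs to the job. Leave any green or pink look-alike of the part that bears sample_centre_t alone.

How it is judged:
On the way, in this order (a step that is already met when the one before it is completed fails the run):
1. the matching bracket lies under the nut, fork around the stud, both prong ends flush on the fence (((horizontal distance between sample_centre_t and mat below 0.08 m and x of centre_t in the frame of station between -0.069 and -0.058 m and y of centre_t in the frame of station between -0.007 and 0.007 m and angle between the x axis of centre_t and the x axis of station, either way round below 0.06 rad and height (world z) of centre_t below 0.01 m) or (horizontal distance between sample_centre_l and mat below 0.08 m and x of centre_l in the frame of station between -0.069 and -0.058 m and y of centre_l in the frame of station between -0.007 and 0.007 m and angle between the x axis of centre_l and the x axis of station, either way round below 0.06 rad and height (world z) of centre_l below 0.01 m) or (horizontal distance between sample_centre_n and mat below 0.08 m and x of centre_n in the frame of station between -0.069 and -0.058 m and y of centre_n in the frame of station between -0.007 and 0.007 m and angle between the x axis of centre_n and the x axis of station, either way round below 0.06 rad and height (world z) of centre_n below 0.01 m))), for 0.2 s.
2. the wing nut is snug on the bracket, which is still flush ((((horizontal distance between sample_centre_t and mat below 0.08 m and x of centre_t in the frame of station between -0.069 and -0.058 m and y of centre_t in the frame of station between -0.007 and 0.007 m and angle between the x axis of centre_t and the x axis of station, either way round below 0.06 rad and height (world z) of centre_t below 0.01 m) and contact force between nut and part_t above 6 N) or ((horizontal distance between sample_centre_l and mat below 0.08 m and x of centre_l in the frame of station between -0.069 and -0.058 m and y of centre_l in the frame of station between -0.007 and 0.007 m and angle between the x axis of centre_l and the x axis of station, either way round below 0.06 rad and height (world z) of centre_l below 0.01 m) and contact force between nut and part_l above 6 N) or ((horizontal distance between sample_centre_n and mat below 0.08 m and x of centre_n in the frame of station between -0.069 and -0.058 m and y of centre_n in the frame of station between -0.007 and 0.007 m and angle between the x axis of centre_n and the x axis of station, either way round below 0.06 rad and height (world z) of centre_n below 0.01 m) and contact force between nut and part_n above 6 N))), for 0.2 s.
At the end, for the whole second after the job is handed in: The bracket whose sample lies on the mat lies flat and still with its fork around the stud, prong ends within 3 mm of the fence and square to it within 0.06 rad, centred on the stud within 7 mm; the wing nut presses on it with more than 6 N (((((horizontal distance between sample_centre_t and mat below 0.08 m and x of centre_t in the frame of station between -0.069 and -0.058 m and y of centre_t in the frame of station between -0.007 and 0.007 m and angle between the x axis of centre_t and the x axis of station, either way round below 0.06 rad and height (world z) of centre_t below 0.01 m) and contact force between nut and part_t above 6 N) and linear speed of part_t below 0.01 m/s) or (((horizontal distance between sample_centre_l and mat below 0.08 m and x of centre_l in the frame of station between -0.069 and -0.058 m and y of centre_l in the frame of station between -0.007 and 0.007 m and angle between the x axis of centre_l and the x axis of station, either way round below 0.06 rad and height (world z) of centre_l below 0.01 m) and contact force between nut and part_l above 6 N) and linear speed of part_l below 0.01 m/s) or (((horizontal distance between sample_centre_n and mat below 0.08 m and x of centre_n in the frame of station between -0.069 and -0.058 m and y of centre_n in the frame of station between -0.007 and 0.007 m and angle between the x axis of centre_n and the x axis of station, either way round below 0.06 rad and height (world z) of centre_n below 0.01 m) and contact force between nut and part_n above 6 N) and linear speed of part_n below 0.01 m/s)) and contact force between the fingers and anything else below 0.5 N); the robot touches nothing.
It fails at once if a bracket that does not match the sample is moved by more than 25 mm ((not (horizontal distance between sample_centre_t and mat below 0.08 m) and distance of centre_t from where it was at the start of the episode above 0.025 m) or (not (horizontal distance between sample_centre_l and mat below 0.08 m) and distance of centre_l from where it was at the start of the episode above 0.025 m) or (not (horizontal distance between sample_centre_n and mat below 0.08 m) and distance of centre_n from where it was at the start of the episode above 0.025 m)).
It fails at once if a bracket is lifted off the bench (centre above 30 mm) instead of slid (height (world z) of any of centre_t, centre_l, centre_n above 0.03 m).
It fails at once if a sample, the spool or the flux bottle is moved by more than 25 mm (distance of any of sample_centre_t, sample_centre_l, sample_centre_n, spool_c, flux_c from where it was at the start of the episode above 0.025 m).
It also fails if it takes over 59 s, if anything falls off the work surface, if the arm or the gripper's body presses on something with over 40 N, if the wrist force passes 120 N, or if a joint passes its speed limit or range.

## Robot

A 7-joint arm with a two-finger parallel gripper is mounted at the origin on the work surface. World frame = base frame: x ahead of the robot, y to its left, z up, the work surface at z = 0. Lengths are in m, angles in rad, forces in N, time in s.
With the tool pointing down it reaches from about 0.4 to 0.85 m from the base axis. Payload 10.4 kg.
Tool frame: the origin (TCP) lies between the finger pads; the fingertips stand 11 mm ahead of it and the grasp point (between the pads) lies 8 mm behind it; z points along the fingers, y is the line along which they close (so a half turn about z gives the same grasp; the last joint's range is limited). The gripper opens to 85 mm and grips with 20 to 120 N. Pads are 22 mm wide; open, the fingers measure 114 mm over their backs; the gripper's body (76 mm by 85 mm) begins 54 mm behind the grasp point. The pads swing forward as they close: fully open they stand 13 mm farther back than shut.
Start: joints at [1.173, 0.332, -0.065, 1.46, 0.022, 1.35, -0.088], TCP at [0.229, -0.582, 0.214] pointing down, gripper open.
Joint ranges: [-2.6, 2.6], [-0.5, 2.12], [-1.47, 1.34], [0.16, 2.42], [-1.27, 4.41], [0.06, 2.06], [-2.6, 2.6]. Speed limits (rad/s): [2.22, 2.22, 2.79, 2.79, 3.14, 3.14, 3.14].

## Interface

Orientations are given as a 3x3 rotation matrix whose columns are the frame's x, y, z axes.
In Python, from station import manip, read_camera, camera_info, models gives the robot as it stands.
- The arm moves only by the tool move_arm, never from a script. Its argument "rows" is a list of rows, each an object of numbers: "x", "y", "z": the shift along the tool's x, y, z in cm; "rx", "ry", "rz": the turn, a rotation vector about the tool's x, y, z in rad; "jaw": the closure, from 0 (fully open) to 1 (shut). A call has 1 to 8 rows; each row shifts and turns the commanded pose from where the row before left it, along the tool's axes as they then stand; what a row does not reach is not made up. A row lasts 1/10 s, in which the tool goes at most 50 mm and 8.59 degrees, less where a joint would pass 70% of its speed; a pose out of reach is approached as far as the arm can. A call with a gripper value outside its range is refused whole. The fingers move at their own pace and stop on an object; "grip_force" is the grip in N (left out, the last holds). Time passes only in rows, so rows that do not move let the fingers close. It gives the time, the measured TCP pose, the force, the opening and the grip force at its end, in the units of the state.
- manip.observe(): the state, without advancing time (a new reading comes with each control period).
- read_camera(name): name is "side" or "top"; returns (picture, depth): 480x640x3 uint8, blue, green, red; 480x640 float32, m along the optical axis (not along the pixel's ray), 0 where there is no reading.
- camera_info(name): a dict with "intrinsics" (3x3 intrinsics, pixels), "position" and "attitude" of the camera in the world. Camera axes: x right, y down, z forward; pixel columns grow to the right and rows downward; lengths in m; the calibration is good to about 2 mm. A picture is of the moment at which its call begins. camera_info takes no time and is no camera call.
- manip.hand_in(): hands the job in; it is judged then, once.
Trained networks look in the newest picture that a camera, given by its name, has taken for a name from the list of things; names that differ only in an ending like _2 or _b are one class to them, and where a whole thing is asked for, a point or a joint stands for the part that bears it (a point fixed in the world has none). Each returns a list of dicts, best first, with "confidence" (0 to 1); they miss things now and then, are a little off and sometimes report something else, mostly with a low value. They report only what shows in the picture. A call takes as long as a camera call. They do not tell look-alikes from the thing itself.
- models.boxes_of(camera, label): "point" ([column, row] in pixels, amid what is visible of it).
- models.cut_out(camera, label): "mask" (480x640 bool, what is visible of it) and "point" ([column, row] in pixels, amid what is visible of it).
- models.tip_of(camera, label): "point" ([column, row] in pixels: a listed point, or the origin of a listed thing).
The state is a dict: "clock": time; "joint_pos": joint angles; "qvel": joint speeds; "tau": joint torques, N m; "tool_pos": TCP position; "eef_rot": TCP orientation; "force": force on the tool from outside, world axes, zero at the start; "wrist_torque": the same for the moment, N m; "width": opening from 0.0 (shut) to 1.0 (fully open); "finger_force": force on a finger pad.
Only numpy, scipy, OpenCV 4.12 (cv2) and the standard library are available. Lean on these libraries where they do the work, as an engineer would, in place of code of your own. Each camera call takes 0.05 s, during which the arm holds its last target. There are 200 camera calls.

## Working session

There is one attempt and no reset: what is moved stays moved. The work goes in short steps, Python scripts to look and compute and a tool call to move; the robot and the scene stay as the last step left them, time stands still between calls to the robot, and variables do not carry over. Pictures are saved under pics/ and viewed, at most 10 in all, crops included, and the job is handed in when it is done.

Besides the shell and the picture viewer there is one more tool, called as a command line: name --argument value ..., lists and objects as JSON in quotes. move_arm: Moves the arm, as the interface text tells. Its arguments: {"type":"object","properties":{"rows":{"type":"array"},"grip_force":{"type":"number"}},"required":["rows"]}

```bash
mkdir -p pics; ls
cat > h.py <<'E'
import numpy as np, cv2
from station import manip, read_camera, camera_info, models
def ray(cam,px,z):
    c=camera_info(cam);K=np.array(c["intrinsics"]);R=np.array(c["attitude"]);p=np.array(c["position"])
    d=R@np.linalg.inv(K)@np.array([px[0],px[1],1.0]); return p+d*(z-p[2])/d[2]
def proj(cam,P):
    c=camera_info(cam);K=np.array(c["intrinsics"]);R=np.array(c["attitude"]);p=np.array(c["position"])
    q=K@(R.T@(np.asarray(P,float)-p)); return q[:2]/q[2]
E
python3 - <<'E'
from h import *
for n in ("top","side"):
    im,d=read_camera(n); cv2.imwrite(f"pics/{n}0.png",im)
    c=camera_info(n);print(n,np.round(c["position"],3),np.round(c["attitude"],3).tolist(),np.round(c["intrinsics"],1).tolist())
for l,z in [("centre_t",.005),("centre_l",.005),("centre_n",.005),("sample_centre_t",.005),("sample_centre_l",.005),("sample_centre_n",.005),("mat",0),("bays",0),("station",0),("wing",.047),("spool_c",.025),("flux_c",.055)]:
    for r in models.tip_of("top",l)[:4]: print(l,np.round(r["point"]),round(r["confidence"],2),np.round(ray("top",r["point"],z),3))
s=manip.observe();print(s["clock"],s["tool_pos"],np.round(s["eef_rot"],3).tolist())
E
```

```text
pics
top [0.447 0.014 1.092] [[-0.027, -0.993, 0.114], [-1.0, 0.028, 0.004], [-0.007, -0.114, -0.993]] [[446.5, 0.0, 324.2], [0.0, 446.5, 236.9], [0.0, 0.0, 1.0]]
side [0.089 0.95  0.758] [[-0.883, -0.255, 0.394], [-0.47, 0.49, -0.734], [-0.006, -0.833, -0.553]] [[459.9, 0.0, 325.7], [0.0, 459.9, 239.0], [0.0, 0.0, 1.0]]
centre_t [247. 287.] 0.81 [0.456 0.209 0.005]
centre_t [244. 205.] 0.75 [0.658 0.216 0.005]
centre_t [249. 244.] 0.64 [0.559 0.205 0.005]
centre_l [247. 287.] 0.81 [0.456 0.209 0.005]
centre_l [244. 205.] 0.75 [0.658 0.216 0.005]
centre_l [249. 244.] 0.64 [0.559 0.205 0.005]
centre_n [247. 287.] 0.81 [0.456 0.209 0.005]
centre_n [244. 205.] 0.75 [0.658 0.216 0.005]
centre_n [249. 244.] 0.64 [0.559 0.205 0.005]
sample_centre_t [295. 133.] 0.98 [0.838 0.086 0.005]
sample_centre_t [504. 205.] 0.82 [ 0.638 -0.426  0.005]
sample_centre_t [177. 346.] 0.78 [0.319 0.377 0.005]
sample_centre_t [506. 279.] 0.69 [ 0.458 -0.418  0.005]
sample_centre_l [295. 133.] 0.98 [0.838 0.086 0.005]
sample_centre_l [504. 205.] 0.82 [ 0.638 -0.426  0.005]
sample_centre_l [177. 346.] 0.78 [0.319 0.377 0.005]
sample_centre_l [506. 279.] 0.69 [ 0.458 -0.418  0.005]
sample_centre_n [295. 133.] 0.98 [0.838 0.086 0.005]
sample_centre_n [504. 205.] 0.82 [ 0.638 -0.426  0.005]
sample_centre_n [177. 346.] 0.78 [0.319 0.377 0.005]
sample_centre_n [506. 279.] 0.69 [ 0.458 -0.418  0.005]
mat [137. 243.] 0.88 [0.57  0.481 0.   ]
bays [248. 246.] 0.64 [0.557 0.207 0.   ]
station [427. 252.] 0.75 [ 0.528 -0.231  0.   ]
wing [434. 251.] 0.77 [ 0.527 -0.237  0.047]
spool_c [412. 173.] 0.8 [ 0.721 -0.199  0.025]
spool_c [503. 205.] 0.19 [ 0.635 -0.415  0.025]
flux_c [454. 155.] 0.69 [ 0.755 -0.297  0.055]
0.7 [ 0.22882587 -0.58161612  0.21353008] [[0.931, 0.366, 0.0], [0.366, -0.931, -0.0], [0.0, 0.0, -1.0]]
```

View pics/top0.png

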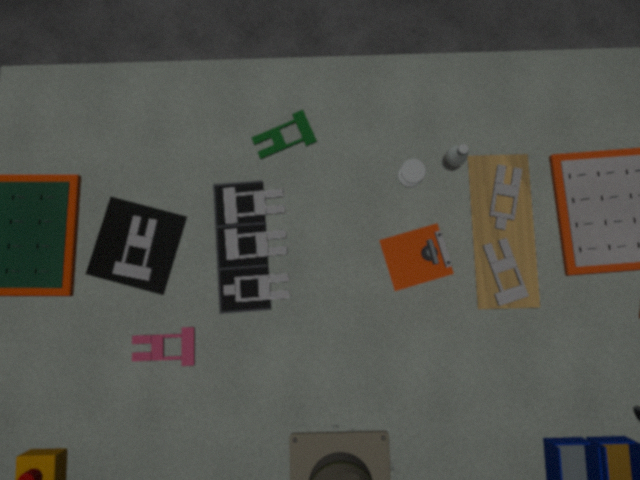

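View pics/side0.png

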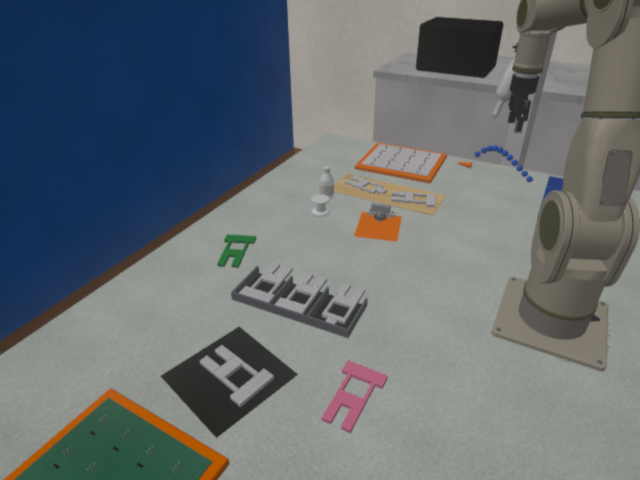

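Run:
```python
import cv2
im=cv2.imread("pics/top0.png")
c=cv2.resize(im[170:320,80:300],None,fx=3.6,fy=3.6,interpolation=cv2.INTER_CUBIC)
c=cv2.convertScaleAbs(c,alpha=1.3); cv2.imwrite("pics/c1.png",c)
```

```text
(no output)
```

View pics/c1.png

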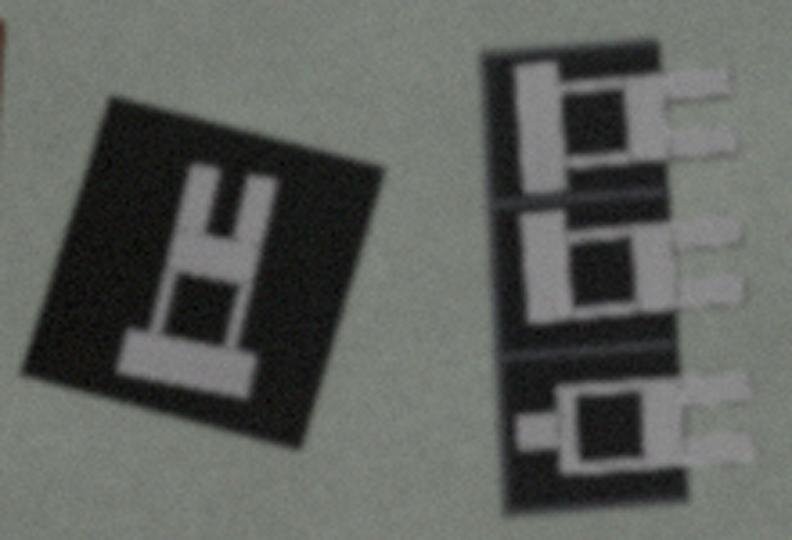

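The sample on the mat (crop 190,290) has a bar overhanging on both sides and about 132 px long. The bars of the bay brackets are:
- Top lane: about 130 px, both sides, so T.
- Middle lane: about 111 px, one side, so L.
- Bottom lane: narrow tongue, so N.

The plywood samples are N (504,205) and L (505,270). The green and pink ones are look-alikes. The target is therefore T, in the top lane at image (244,205).

```bash
cat >> h.py <<'E'
def rect(cam,im,x0,x1,y0,y1,z):
    # 1 mm/px; u = (x-x0), v=(y-y0)
    w=int(round((x1-x0)*1e3));h=int(round((y1-y0)*1e3))
    src=np.float32([proj(cam,(a,b,z)) for a,b in((x0,y0),(x1,y0),(x1,y1),(x0,y1))])
    M=cv2.getPerspectiveTransform(src,np.float32([[0,0],[w,0],[w,h],[0,h]]))
    return cv2.warpPerspective(im,M,(w,h),flags=cv2.INTER_CUBIC)
def T_polys(): 
    return [[(-52,-45),(-22,-45),(-22,-30),(50,-30),(96,-30),(96,-10),(50,-10),(50,10),(96,10),(96,30),(-22,30),(-22,45),(-52,45)]],[[(-22,-22),(22,-22),(22,22),(-22,22)]]
def bar(L,W): return [[(-W/2,-L/2),(W/2,-L/2),(W/2,L/2),(-W/2,L/2)]],[]
def fit(img,polys,x0,y0,guess,rng,arng):
    """maximise NCC of template against rectified gray img; guess=(x,y,yaw)"""
    g=cv2.GaussianBlur(img.astype(np.float32),(0,0),1)
    pts=np.array(polys[0][0],float);S=110 if abs(pts).max()>60 else 45
    best=(-2,)
    for a in np.arange(guess[2]-arng,guess[2]+arng+1e-6,0.01):
        c,s=np.cos(a),np.sin(a);R=np.array([[c,-s],[s,c]])
        t=np.zeros((2*S+1,2*S+1),np.float32)
        for q,v in((polys[0],255),(polys[1],0)):
            for p in q: cv2.fillPoly(t,[np.int32(np.round((np.array(p)@R.T+S)*16))],v,cv2.LINE_AA,4)
        m=cv2.dilate((t>0).astype(np.uint8),np.ones((13,13)))
        t=cv2.GaussianBlur(t,(0,0),1.5)
        r=cv2.matchTemplate(g,t,cv2.TM_CCOEFF_NORMED,mask=m.astype(np.float32)); r[~np.isfinite(r)]=-1
        gu=((guess[0]-x0)*1e3-S,(guess[1]-y0)*1e3-S);V,U=np.mgrid[:r.shape[0],:r.shape[1]]
        r[(abs(U-gu[0])>rng)|(abs(V-gu[1])>rng)]=-1
        _,v,_,l=cv2.minMaxLoc(r)
        if v>best[0]: best=(v,x0+(l[0]+S)/1e3,y0+(l[1]+S)/1e3,a)
    return np.round(best,4)
E
python3 - <<'E'
from h import *
im,d=read_camera("top")
b=(0.45,0.85,0.02,0.38)
r=rect("top",im,*b,0.010);g=cv2.cvtColor(r,cv2.COLOR_BGR2GRAY)
print("T",fit(g,T_polys(),b[0],b[2],(.658,.216,-1.57),15,.25))
s=(0.40,0.66,-.36,-.10)
r0=rect("top",im,*s,0.0);hsv=cv2.cvtColor(r0,cv2.COLOR_BGR2HSV)
m=cv2.inRange(hsv,(5,150,80),(25,255,255));m=cv2.morphologyEx(m,cv2.MORPH_CLOSE,np.ones((25,25)))
c=max(cv2.findContours(m,0,2)[0],key=cv2.contourArea);(cx,cy),wh,an=cv2.minAreaRect(c);print("patch",s[0]+cx/1e3,s[2]+cy/1e3,wh,an)
r1=rect("top",im,*s,0.014);r2=rect("top",im,*s,0.058)
print("fence",fit(r1[:,:,0],bar(90,8),s[0],s[2],(.53,-.265,-1.3),25,.5))
vis=np.hstack([cv2.resize(x,None,fx=1.5,fy=1.5) for x in(r1,r2)]);cv2.imwrite("pics/st.png",vis)
# depth heights near station
K=np.array(camera_info("top")["intrinsics"]);R=np.array(camera_info("top")["attitude"]);p=np.array(camera_info("top")["position"])
v,u=np.mgrid[220:295,375:460];D=d[220:295,375:460]
P=p+(np.stack([(u-K[0,2])/K[0,0]*D,(v-K[1,2])/K[1,1]*D,D],-1).reshape(-1,3))@R.T
for lo,hi in((.008,.02),(.04,.075)):
    q=P[(P[:,2]>lo)&(P[:,2]<hi)]
    if len(q)>5:
        w,e=np.linalg.eigh(np.cov(q[:,:2].T));print(lo,len(q),np.round(q.mean(0),4),"dir",np.round(e[:,1],3),np.sqrt(12*w))
E
```

```text
T [ 0.7432  0.66    0.212  -1.5   ]
patch 0.5185392837524414 -0.20364898681640622 (128.11380004882812, 148.27072143554688) 14.774551391601562
fence [ 0.552  0.534 -0.242 -1.3  ]
0.008 269 [ 0.535  -0.2624  0.0151] dir [-0.968 -0.252] [0.05408819 0.08442277]
0.04 154 [ 0.5264 -0.2313  0.0577] dir [-0.974 -0.229] [0.01089777 0.05905518]
```

View pics/st.png

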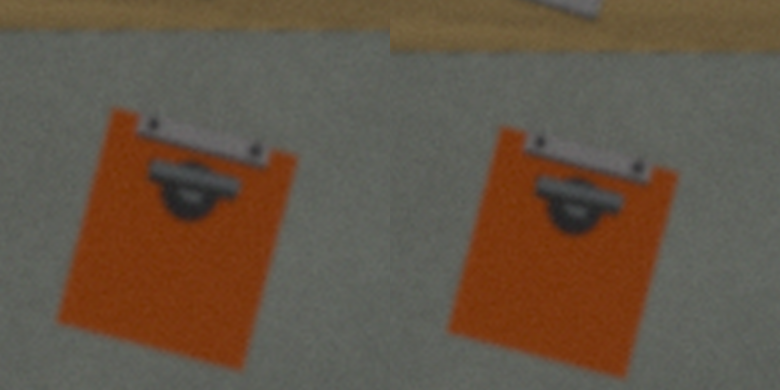

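The rectified view shows the fence as a grey bar at left-image (204,138). The wing is at (195,180), nearly parallel to the fence, so the nut is near 0. The edge fit gives the stud at (0.526,-0.232), which agrees with the depth reading. Station yaw is about -1.313 and the T bracket is at about (0.660,0.213), yaw -1.50. I'll go above its window.

move_arm --rows '[{"x": 2.88, "y": -2.43, "jaw": 1}, {"x": 2.88, "y": -2.43, "jaw": 1}, {"x": 2.88, "y": -2.43, "jaw": 1}, {"x": 2.88, "y": -2.43, "jaw": 1}, {"x": 2.88, "y": -2.43, "jaw": 1}, {"x": 2.88, "y": -2.43, "jaw": 1}, {"x": 2.88, "y": -2.43, "jaw": 1}, {"x": 2.88, "y": -2.43, "jaw": 1}]'

```text
schema error: expected keys x, y, z, rx, ry, rz, jaw
```

move_arm --rows '[{"x": 2.88, "y": -2.43, "jaw": 1}, {"x": 2.88, "y": -2.43, "jaw": 1}, {"x": 2.88, "y": -2.43, "jaw": 1}, {"x": 2.88, "y": -2.43, "jaw": 1}, {"x": 2.88, "y": -2.43, "jaw": 1}, {"x": 2.88, "y": -2.43, "jaw": 1}, {"x": 2.88, "y": -2.43, "jaw": 1}, {"x": 2.88, "y": -2.43, "jaw": 1}]'

```text
schema error: expected keys x, y, z, rx, ry, rz, jaw
```

move_arm --rows '[{"x": 2.88, "y": -2.43, "jaw": 1}, {"x": 2.88, "y": -2.43, "jaw": 1}, {"x": 2.88, "y": -2.43, "jaw": 1}, {"x": 2.88, "y": -2.43, "jaw": 1}, {"x": 2.88, "y": -2.43, "z": 2, "jaw": 1}, {"rz": 0.1, "z": 3, "jaw": 1}, {"rz": 0.1, "z": 3, "jaw": 1}, {"rz": 0.1, "z": 2, "jaw": 1}]'

```text
schema error: expected keys x, y, z, rx, ry, rz, jaw
```

All seven keys are needed in each row.

move_arm --rows '[{"x": 2.88, "y": -2.43, "z": 0, "rx": 0, "ry": 0, "rz": 0, "jaw": 1}, {"x": 2.88, "y": -2.43, "z": 0, "rx": 0, "ry": 0, "rz": 0, "jaw": 1}, {"x": 2.88, "y": -2.43, "z": 0, "rx": 0, "ry": 0, "rz": 0, "jaw": 1}, {"x": 2.88, "y": -2.43, "z": 0, "rx": 0, "ry": 0, "rz": 0, "jaw": 1}, {"x": 2.88, "y": -2.43, "z": 0, "rx": 0, "ry": 0, "rz": 0, "jaw": 1}, {"x": 2.88, "y": -2.43, "z": 0, "rx": 0, "ry": 0, "rz": 0, "jaw": 1}, {"x": 2.88, "y": -2.43, "z": 0, "rx": 0, "ry": 0, "rz": 0, "jaw": 1}, {"x": 2.88, "y": -2.43, "z": 0, "rx": 0, "ry": 0, "rz": 0, "jaw": 1}]'

```text
clock: 1.55
tool_pos: [0.3726, -0.315, 0.2138]
eef_rot: [[0.931, 0.366, 0.0], [0.366, -0.931, -0.001], [0.0, 0.001, -1.0]]
force: [1.1, -0.3, 0.5]
width: -0.003
finger_force: 0.0
```

move_arm --rows '[{"x": 2.88, "y": -2.43, "z": 0, "rx": 0, "ry": 0, "rz": 0, "jaw": 1}, {"x": 2.88, "y": -2.43, "z": 0, "rx": 0, "ry": 0, "rz": 0, "jaw": 1}, {"x": 2.88, "y": -2.43, "z": 0, "rx": 0, "ry": 0, "rz": 0, "jaw": 1}, {"x": 2.88, "y": -2.43, "z": 0, "rx": 0, "ry": 0, "rz": 0, "jaw": 1}, {"x": 2.88, "y": -2.43, "z": 0, "rx": 0, "ry": 0, "rz": 0, "jaw": 1}, {"x": 2.88, "y": -2.43, "z": 0, "rx": 0, "ry": 0, "rz": 0, "jaw": 1}, {"x": 2.88, "y": -2.43, "z": 0, "rx": 0, "ry": 0, "rz": 0, "jaw": 1}, {"x": 2.88, "y": -2.43, "z": 0, "rx": 0, "ry": 0, "rz": 0, "jaw": 1}]'

```text
clock: 2.35
tool_pos: [0.5159, -0.0498, 0.2138]
eef_rot: [[0.931, 0.366, 0.001], [0.366, -0.931, -0.0], [0.001, 0.001, -1.0]]
force: [0.6, 0.3, 0.6]
width: -0.001
finger_force: 0.0
```

move_arm --rows '[{"x": 2.88, "y": -2.43, "z": 0, "rx": 0, "ry": 0, "rz": 0, "jaw": 1}, {"x": 2.88, "y": -2.43, "z": 0, "rx": 0, "ry": 0, "rz": 0, "jaw": 1}, {"x": 2.88, "y": -2.43, "z": 0, "rx": 0, "ry": 0, "rz": 0, "jaw": 1}, {"x": 2.88, "y": -2.43, "z": 0, "rx": 0, "ry": 0, "rz": 0, "jaw": 1}, {"x": 2.88, "y": -2.43, "z": 2, "rx": 0, "ry": 0, "rz": 0, "jaw": 1}, {"x": 0, "y": 0, "z": 3, "rx": 0, "ry": 0, "rz": 0.1, "jaw": 1}, {"x": 0, "y": 0, "z": 3, "rx": 0, "ry": 0, "rz": 0.1, "jaw": 1}, {"x": 0, "y": 0, "z": 2, "rx": 0, "ry": 0, "rz": 0.1, "jaw": 1}]'

```text
clock: 3.15
tool_pos: [0.604, 0.1146, 0.1111]
eef_rot: [[0.997, 0.071, -0.002], [0.071, -0.997, -0.0], [-0.002, 0.0, -1.0]]
force: [-0.1, 0.1, 0.1]
width: 0.002
finger_force: 0.0
```

Run:
```python
from h import *
im=cv2.imread("pics/side0.png"); b=(0.45,0.85,0.02,0.38)
r=rect("side",im,*b,0.010);g=cv2.cvtColor(r,cv2.COLOR_BGR2GRAY)
print("T",fit(g,T_polys(),b[0],b[2],(.658,.214,-1.5),15,.15))
im=cv2.imread("pics/top0.png")
r2=rect("top",im,*b,0.010);g2=cv2.cvtColor(r2,cv2.COLOR_BGR2GRAY)
print("T",fit(g2,T_polys(),b[0],b[2],(.658,.214,-1.5),15,.15))
v=[]
for q in(r,r2):
    q=q.copy()
    for p in T_polys():
        P=np.array(p[0],float);a=-1.5;R=np.array([[np.cos(a),-np.sin(a)],[np.sin(a),np.cos(a)]])
        cv2.polylines(q,[np.int32(P@R.T+[210,193])],1,(0,0,255),1)
    v.append(q[60:280,120:330])
cv2.imwrite("pics/ov.png",cv2.resize(np.hstack(v),None,fx=1.85,fy=1.85))
```

```text
T [ 0.715  0.661  0.218 -1.5  ]
T [ 0.7422  0.66    0.213  -1.49  ]
```

View pics/ov.png

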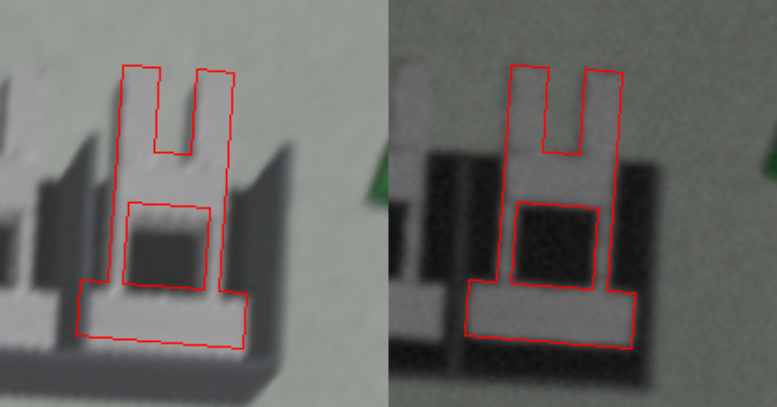

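move_arm --rows '[{"x": 2.1, "y": -3.1, "z": 0, "rx": 0, "ry": 0, "rz": 0, "jaw": 1}, {"x": 2.1, "y": -3.1, "z": 0, "rx": 0, "ry": 0, "rz": 0, "jaw": 1}, {"x": 2.1, "y": -3.2, "z": 0, "rx": 0, "ry": 0, "rz": 0, "jaw": 1}, {"x": 0, "y": 0, "z": 2.5, "rx": 0, "ry": 0, "rz": 0, "jaw": 1}, {"x": 0, "y": 0, "z": 2.5, "rx": 0, "ry": 0, "rz": 0, "jaw": 1}, {"x": 0, "y": 0, "z": 0, "rx": 0, "ry": 0, "rz": 0, "jaw": 1}, {"x": 0, "y": 0, "z": 0, "rx": 0, "ry": 0, "rz": 0, "jaw": 1}]'

```text
clock: 3.85
tool_pos: [0.6606, 0.2129, 0.0638]
eef_rot: [[0.997, 0.074, -0.001], [0.074, -0.997, -0.0], [-0.001, 0.0, -1.0]]
force: [0.4, 0.3, 0.6]
width: -0.002
finger_force: 0.0
```

The overlay outlines the T bracket exactly in the top view and about 4 mm off in the side view. Next I go down into the window and spread the fingers.

move_arm --rows '[{"x": 0, "y": 0, "z": 2, "rx": 0, "ry": 0, "rz": 0, "jaw": 1}, {"x": 0, "y": 0, "z": 2, "rx": 0, "ry": 0, "rz": 0, "jaw": 1}, {"x": 0, "y": 0, "z": 1, "rx": 0, "ry": 0, "rz": 0, "jaw": 1}, {"x": 0, "y": 0, "z": 0, "rx": 0, "ry": 0, "rz": 0, "jaw": 1}, {"x": 0, "y": 0, "z": 0, "rx": 0, "ry": 0, "rz": 0, "jaw": 0.78}, {"x": 0, "y": 0, "z": 0, "rx": 0, "ry": 0, "rz": 0, "jaw": 0.78}, {"x": 0, "y": 0, "z": 0, "rx": 0, "ry": 0, "rz": 0, "jaw": 0.78}, {"x": 0, "y": 0, "z": 0, "rx": 0, "ry": 0, "rz": 0, "jaw": 0.78}]' --grip_force 40

```text
clock: 4.65
tool_pos: [0.6609, 0.2132, 0.0142]
eef_rot: [[0.997, 0.075, 0.001], [0.075, -0.997, 0.0], [0.001, -0.0, -1.0]]
force: [0.5, 0.3, 0.3]
width: 0.219
finger_force: 0.0
```

move_arm --rows '[{"x": 0, "y": 0, "z": 0, "rx": 0, "ry": 0, "rz": 0, "jaw": 0.7}, {"x": 0, "y": 0, "z": 0, "rx": 0, "ry": 0, "rz": 0, "jaw": 0.66}, {"x": 0, "y": 0, "z": 0, "rx": 0, "ry": 0, "rz": 0, "jaw": 0.62}, {"x": 0, "y": 0, "z": 0, "rx": 0, "ry": 0, "rz": 0, "jaw": 0.62}, {"x": 0, "y": 0, "z": 0, "rx": 0, "ry": 0, "rz": 0, "jaw": 0.62}]'

```text
clock: 5.15
tool_pos: [0.6606, 0.2131, 0.0135]
eef_rot: [[0.997, 0.075, 0.0], [0.075, -0.997, -0.0], [-0.0, 0.0, -1.0]]
force: [0.1, 0.6, -0.4]
width: 0.383
finger_force: 0.0
```

move_arm --rows '[{"x": 0, "y": 0, "z": 0.2, "rx": 0, "ry": 0, "rz": 0, "jaw": 0.57}, {"x": 0, "y": 0, "z": 0, "rx": 0, "ry": 0, "rz": 0, "jaw": 0.54}, {"x": 0, "y": 0, "z": 0, "rx": 0, "ry": 0, "rz": 0, "jaw": 0.5}, {"x": 0, "y": 0, "z": 0, "rx": 0, "ry": 0, "rz": 0, "jaw": 0.5}, {"x": 0, "y": 0, "z": 0, "rx": 0, "ry": 0, "rz": 0, "jaw": 0.5}]'

```text
clock: 5.65
tool_pos: [0.6607, 0.2131, 0.0115]
eef_rot: [[0.997, 0.075, 0.0], [0.075, -0.997, -0.0], [0.0, 0.0, -1.0]]
force: [0.3, 0.3, -0.3]
width: 0.499
finger_force: 0.0
```

Run:
```python
from h import *
im,_=read_camera("side");P=proj("side",(.66,.2,.02)).astype(int);print(P)
c=im[P[1]-80:P[1]+60,P[0]-90:P[0]+90]
cv2.imwrite("pics/s2.png",cv2.resize(c,None,fx=4,fy=4,interpolation=cv2.INTER_CUBIC))
s=manip.observe();print(s["width"],s["finger_force"],s["force"],s["tool_pos"])
```

```text
[268 278]
0.5028781402606208 0.0 [ 0.45179597  0.02959721 -0.97155633] [0.66065897 0.21314566 0.01154954]
```

View pics/s2.png

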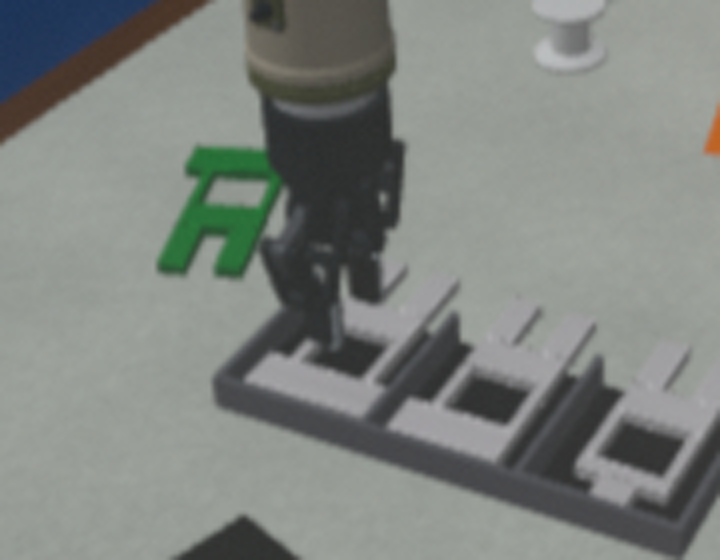

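The spread fingertips swung up above the plate, with the front one over the solid part at about (365,285), so they do not hold. Instead I'll shut the fingers, drop back into the window and drag by its front edge. Once the bracket is outside the bay I'll grip one window strip.

move_arm --rows '[{"x": 0, "y": 0, "z": -2.2, "rx": 0, "ry": 0, "rz": 0, "jaw": 0.5}, {"x": 0, "y": 0, "z": 0, "rx": 0, "ry": 0, "rz": 0, "jaw": 1}, {"x": 0, "y": 0, "z": 0, "rx": 0, "ry": 0, "rz": 0, "jaw": 1}, {"x": 0, "y": 0, "z": 0, "rx": 0, "ry": 0, "rz": 0, "jaw": 1}, {"x": 0, "y": 0, "z": 2, "rx": 0, "ry": 0, "rz": 0, "jaw": 1}, {"x": 0, "y": 0, "z": 0, "rx": 0, "ry": 0, "rz": 0, "jaw": 1}, {"x": 0, "y": 0.5, "z": 0, "rx": 0, "ry": 0, "rz": 0, "jaw": 1}, {"x": 0, "y": 0.5, "z": 0, "rx": 0, "ry": 0, "rz": 0, "jaw": 1}]'

```text
clock: 6.5
tool_pos: [0.6616, 0.2029, 0.014]
eef_rot: [[0.997, 0.075, 0.0], [0.075, -0.997, 0.0], [0.0, -0.0, -1.0]]
force: [-0.1, -1.1, -1.0]
width: 0.001
finger_force: 0.0
```

move_arm --rows '[{"x": 0, "y": 1.0, "z": 0, "rx": 0, "ry": 0, "rz": 0, "jaw": 1}, {"x": 0, "y": 1.0, "z": 0, "rx": 0, "ry": 0, "rz": 0, "jaw": 1}, {"x": 0, "y": 1.0, "z": 0, "rx": 0, "ry": 0, "rz": 0, "jaw": 1}, {"x": 0, "y": 1.0, "z": 0, "rx": 0, "ry": 0, "rz": 0, "jaw": 1}]'

```text
clock: 6.9
tool_pos: [0.6646, 0.1618, 0.0137]
eef_rot: [[0.997, 0.074, 0.0], [0.074, -0.997, -0.0], [0.0, 0.0, -1.0]]
force: [1.0, -0.3, -0.2]
width: 0.001
finger_force: 0.0
```

Run:
```python
from h import *
im,_=read_camera("side");P=proj("side",(.66,.16,.02)).astype(int)
c=im[P[1]-90:P[1]+60,P[0]-100:P[0]+100]
cv2.imwrite("pics/s3.png",cv2.resize(c,None,fx=4,fy=4,interpolation=cv2.INTER_CUBIC))
s=manip.observe();print(s["width"],s["finger_force"],s["force"],s["tool_pos"])
```

```text
0.001346149218220209 0.0 [-0.13682719 -1.08204343 -0.00147883] [0.66511367 0.15940795 0.01351402]
```

View pics/s3.png

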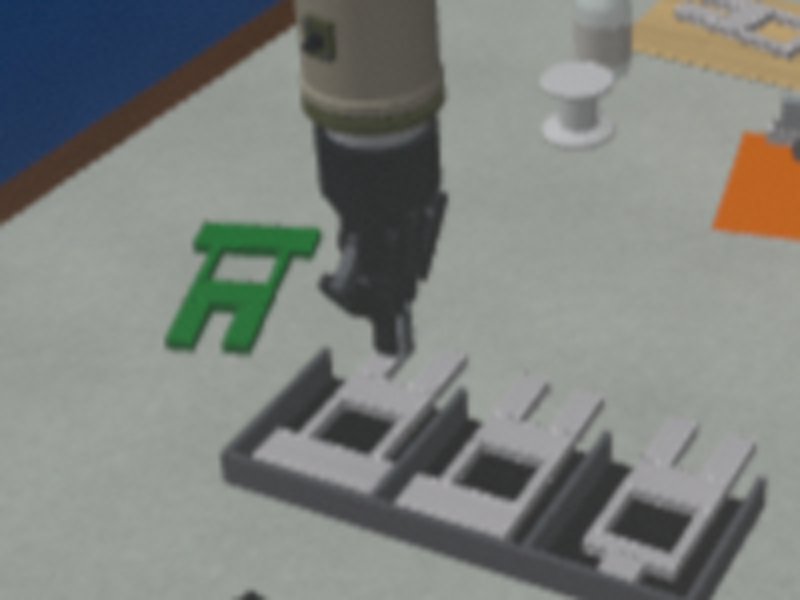

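The bracket stayed put. The shut finger is over the fork base at (395,350), so the tips are higher than I reckoned. I'll lift, go back over the window and feel for the bench.

move_arm --rows '[{"x": 0, "y": 0, "z": -1.0, "rx": 0, "ry": 0, "rz": 0, "jaw": 1}, {"x": 0, "y": -2.6, "z": 0, "rx": 0, "ry": 0, "rz": 0, "jaw": 1}, {"x": 0, "y": -2.7, "z": 0, "rx": 0, "ry": 0, "rz": 0, "jaw": 1}, {"x": 0, "y": 0, "z": 0, "rx": 0, "ry": 0, "rz": 0, "jaw": 1}]'

```text
clock: 7.35
tool_pos: [0.6588, 0.2227, 0.0248]
eef_rot: [[0.997, 0.081, 0.0], [0.081, -0.997, 0.004], [0.0, -0.004, -1.0]]
force: [-0.4, 0.7, -0.1]
width: -0.003
finger_force: 0.0
```

Run:
```python
from h import *
_,d=read_camera("side")
s=manip.observe();t=np.array(s["tool_pos"]);print(t)
c=camera_info("side");K=np.array(c["intrinsics"]);R=np.array(c["attitude"]);p=np.array(c["position"])
v,u=np.mgrid[:480,:640]
P=p+np.stack([(u-K[0,2])/K[0,0]*d,(v-K[1,2])/K[1,1]*d,d],-1).reshape(-1,3)@R.T
P=P[d.ravel()>0]
m=(np.hypot(P[:,0]-t[0],P[:,1]-t[1])<.035)&(P[:,2]<.12)
q=P[m]
for lo in np.arange(-.01,.1,.005):
    a=q[(q[:,2]>=lo)&(q[:,2]<lo+.005)]
    print(round(lo,3),len(a),np.round(a.mean(0)-t,3) if len(a) else "", np.round(np.ptp(a,0),3) if len(a) else "")
```

```text
[0.65947168 0.21999216 0.02446672]
-0.01 0  
-0.005 104 [ 0.003 -0.009 -0.026] [0.059 0.037 0.005]
0.0 87 [-0.002 -0.008 -0.023] [0.06  0.04  0.005]
0.005 161 [-0.     0.002 -0.016] [0.062 0.069 0.005]
0.01 29 [ 0.002  0.004 -0.014] [0.059 0.068 0.002]
0.015 0  
0.02 0  
0.025 0  
0.03 0  
0.035 0  
0.04 7 [-0.005  0.009  0.019] [0.015 0.015 0.003]
0.045 7 [-0.007  0.008  0.024] [0.015 0.029 0.003]
0.05 16 [-0.008  0.012  0.028] [0.018 0.018 0.004]
0.055 20 [-0.006  0.012  0.033] [0.017 0.03  0.004]
0.06 18 [-0.007  0.013  0.038] [0.015 0.021 0.005]
0.065 16 [-0.005  0.014  0.043] [0.017 0.019 0.005]
0.07 15 [-0.007  0.012  0.048] [0.016 0.021 0.005]
0.075 11 [-0.01   0.008  0.053] [0.006 0.019 0.004]
0.08 8 [-0.012  0.008  0.058] [0.006 0.021 0.005]
0.085 21 [-0.008  0.005  0.063] [0.023 0.053 0.005]
0.09 26 [-0.009  0.003  0.068] [0.025 0.055 0.004]
0.095 29 [-0.011  0.002  0.073] [0.02  0.062 0.005]
```

move_arm --rows '[{"x": 0, "y": 0.2, "z": 0.5, "rx": 0, "ry": 0, "rz": 0, "jaw": 1}, {"x": 0, "y": 0, "z": 0.5, "rx": 0, "ry": 0, "rz": 0, "jaw": 1}, {"x": 0, "y": 0, "z": 0.2, "rx": 0, "ry": 0, "rz": 0, "jaw": 1}, {"x": 0, "y": 0, "z": 0, "rx": 0, "ry": 0, "rz": 0, "jaw": 1}, {"x": 0, "y": 0, "z": 0, "rx": 0, "ry": 0, "rz": 0, "jaw": 1}]'

```text
clock: 7.9
tool_pos: [0.6606, 0.2138, 0.0114]
eef_rot: [[0.997, 0.074, -0.0], [0.074, -0.997, -0.0], [-0.0, 0.0, -1.0]]
force: [0.8, 0.2, -0.1]
width: 0.001
finger_force: 0.0
```

move_arm --rows '[{"x": 0, "y": 0, "z": 0.2, "rx": 0, "ry": 0, "rz": 0, "jaw": 1}, {"x": 0, "y": 0, "z": 0, "rx": 0, "ry": 0, "rz": 0, "jaw": 1}]'

```text
clock: 8.1
tool_pos: [0.6605, 0.214, 0.0094]
eef_rot: [[0.997, 0.075, -0.0], [0.075, -0.997, -0.0], [-0.0, 0.0, -1.0]]
force: [0.5, -0.5, -1.0]
width: 0.001
finger_force: 0.0
```

move_arm --rows '[{"x": 0, "y": 0, "z": 0.2, "rx": 0, "ry": 0, "rz": 0, "jaw": 1}, {"x": 0, "y": 0, "z": 0, "rx": 0, "ry": 0, "rz": 0, "jaw": 1}]'

```text
clock: 8.3
tool_pos: [0.6605, 0.214, 0.0072]
eef_rot: [[0.997, 0.075, -0.0], [0.075, -0.997, -0.0], [-0.0, 0.0, -1.0]]
force: [0.2, 0.0, 0.6]
width: -0.0
finger_force: 0.0
```

move_arm --rows '[{"x": 0, "y": 0, "z": 0.2, "rx": 0, "ry": 0, "rz": 0, "jaw": 1}, {"x": 0, "y": 0, "z": 0, "rx": 0, "ry": 0, "rz": 0, "jaw": 1}]'

```text
clock: 8.5
tool_pos: [0.6604, 0.214, 0.0052]
eef_rot: [[0.997, 0.075, -0.0], [0.075, -0.997, -0.0], [-0.0, 0.0, -1.0]]
force: [-0.2, -0.2, -0.4]
width: 0.001
finger_force: 0.0
```

move_arm --rows '[{"x": 0, "y": 0, "z": 0.2, "rx": 0, "ry": 0, "rz": 0, "jaw": 1}, {"x": 0, "y": 0, "z": 0, "rx": 0, "ry": 0, "rz": 0, "jaw": 1}]'

```text
clock: 8.7
tool_pos: [0.6604, 0.214, 0.0032]
eef_rot: [[0.997, 0.075, -0.0], [0.075, -0.997, -0.0], [-0.0, 0.0, -1.0]]
force: [-0.3, 0.3, -0.5]
width: 0.008
finger_force: 0.0
```

Run:
```python
from h import *
im,_=read_camera("side");s=manip.observe();t=np.array(s["tool_pos"]);P=proj("side",t).astype(int)
c=cv2.resize(im[P[1]-70:P[1]+40,P[0]-70:P[0]+70],None,fx=5.5,fy=5.5,interpolation=cv2.INTER_CUBIC)
for dz,col in((0,(0,0,255)),(.02,(0,255,0)),(.04,(255,0,0)),(.062,(0,255,255))):
    q=(proj("side",t+[0,0,dz])-P+[70,70])*5.5; cv2.circle(c,tuple(int(x) for x in q),4,col,-1)
cv2.imwrite("pics/s4.png",c);print(t,s["width"],s["force"])
```

```text
[0.66047826 0.21399739 0.00332427] 0.0033952432101756027 [-0.07535295  0.57529501  0.87986196]
```

View pics/s4.png

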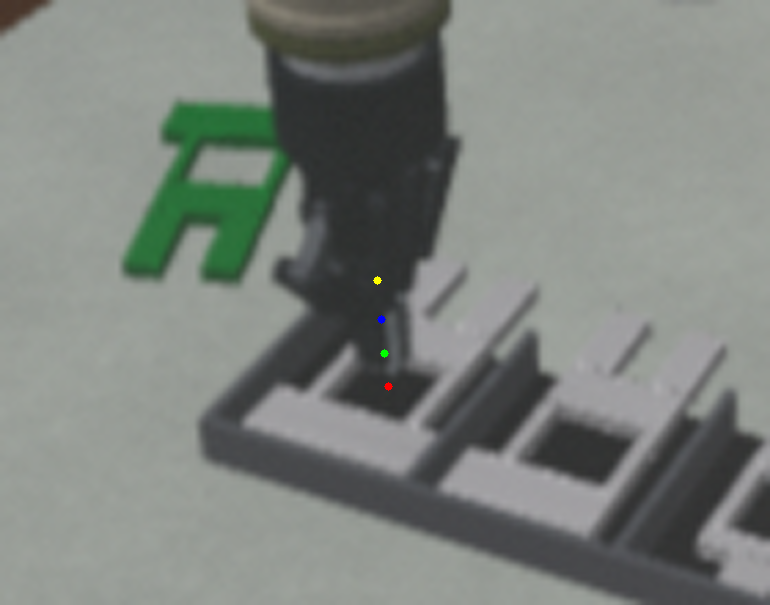

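The shut tips show at about (385,372). That is about 10 mm above the reported TCP (red dot) instead of 11 mm below it, so I trust the image: actual tip height is about TCP z + 10 mm. I'll keep lowering and watch the force.

move_arm --rows '[{"x": 0, "y": 0, "z": 0.3, "rx": 0, "ry": 0, "rz": 0, "jaw": 1}, {"x": 0, "y": 0, "z": 0, "rx": 0, "ry": 0, "rz": 0, "jaw": 1}]'

```text
clock: 8.95
tool_pos: [0.6603, 0.2139, -0.0]
eef_rot: [[0.997, 0.075, -0.0], [0.075, -0.997, -0.0], [-0.001, 0.0, -1.0]]
force: [0.6, 0.7, 0.5]
width: -0.001
finger_force: 0.0
```

move_arm --rows '[{"x": 0, "y": 0, "z": 0.3, "rx": 0, "ry": 0, "rz": 0, "jaw": 1}, {"x": 0, "y": 0, "z": 0, "rx": 0, "ry": 0, "rz": 0, "jaw": 1}]'

```text
clock: 9.15
tool_pos: [0.6603, 0.214, -0.003]
eef_rot: [[0.997, 0.075, -0.001], [0.075, -0.997, -0.0], [-0.001, 0.0, -1.0]]
force: [-0.6, 0.7, -0.7]
width: 0.004
finger_force: 0.0
```

move_arm --rows '[{"x": 0, "y": 0, "z": 0.2, "rx": 0, "ry": 0, "rz": 0, "jaw": 1}, {"x": 0, "y": 0, "z": 0, "rx": 0, "ry": 0, "rz": 0, "jaw": 1}]'

```text
clock: 9.35
tool_pos: [0.6604, 0.214, -0.0048]
eef_rot: [[0.997, 0.075, -0.0], [0.075, -0.997, -0.0], [-0.0, 0.0, -1.0]]
force: [-0.3, -0.1, -0.2]
width: -0.001
finger_force: 0.0
```

move_arm --rows '[{"x": 0, "y": 0, "z": 0.2, "rx": 0, "ry": 0, "rz": 0, "jaw": 1}, {"x": 0, "y": 0, "z": 0, "rx": 0, "ry": 0, "rz": 0, "jaw": 1}]'

```text
clock: 9.55
tool_pos: [0.6604, 0.214, -0.0068]
eef_rot: [[0.997, 0.075, -0.0], [0.075, -0.997, -0.0], [-0.0, 0.0, -1.0]]
force: [-0.5, 1.2, -0.1]
width: 0.0
finger_force: 0.0
```

move_arm --rows '[{"x": 0, "y": 0, "z": 0.15, "rx": 0, "ry": 0, "rz": 0, "jaw": 1}, {"x": 0, "y": 0, "z": 0, "rx": 0, "ry": 0, "rz": 0, "jaw": 1}]'

```text
clock: 9.75
tool_pos: [0.6604, 0.2141, -0.0082]
eef_rot: [[0.997, 0.075, -0.0], [0.075, -0.997, -0.0], [-0.0, 0.0, -1.0]]
force: [0.7, -0.8, 0.5]
width: 0.001
finger_force: 0.0
```

move_arm --rows '[{"x": 0, "y": 0, "z": 0.15, "rx": 0, "ry": 0, "rz": 0, "jaw": 1}, {"x": 0, "y": 0, "z": 0, "rx": 0, "ry": 0, "rz": 0, "jaw": 1}]'

```text
clock: 9.95
tool_pos: [0.6605, 0.214, -0.0097]
eef_rot: [[0.997, 0.075, -0.0], [0.075, -0.997, -0.0], [-0.0, 0.0, -1.0]]
force: [0.2, -0.1, -0.7]
width: 0.003
finger_force: 0.0
```

move_arm --rows '[{"x": 0, "y": 0.7, "z": 0, "rx": 0, "ry": 0, "rz": 0, "jaw": 1}, {"x": 0, "y": 0.7, "z": 0, "rx": 0, "ry": 0, "rz": 0, "jaw": 1}, {"x": 0, "y": 0.7, "z": 0, "rx": 0, "ry": 0, "rz": 0, "jaw": 1}, {"x": 0, "y": 0.7, "z": 0, "rx": 0, "ry": 0, "rz": 0, "jaw": 1}]'

```text
clock: 10.35
tool_pos: [0.6628, 0.1853, -0.0094]
eef_rot: [[0.997, 0.074, 0.0], [0.074, -0.997, -0.0], [0.0, 0.0, -1.0]]
force: [0.4, 0.8, -0.3]
width: -0.004
finger_force: 0.5
```

Run:
```python
from h import *
im,_=read_camera("side");b=(0.45,0.85,0.02,0.38)
g=cv2.cvtColor(rect("side",im,*b,0.010),cv2.COLOR_BGR2GRAY)
print("T",fit(g,T_polys(),b[0],b[2],(.662,.205,-1.5),25,.15))
cv2.imwrite("pics/s5.png",im)
s=manip.observe();print(s["tool_pos"],s["force"])
```

```text
T [ 0.4165  0.661   0.204  -1.5   ]
[ 0.66318616  0.18359492 -0.00950109] [-0.43420502  1.09294684  0.84243517]
```

The side view shows the bracket is now following; it moved 14 mm while the tool moved 28 mm. I'll keep dragging it out.

move_arm --rows '[{"x": 0, "y": 1, "z": 0, "rx": 0, "ry": 0, "rz": 0, "jaw": 1}, {"x": 0, "y": 1.2, "z": 0, "rx": 0, "ry": 0, "rz": 0, "jaw": 1}, {"x": 0, "y": 1.2, "z": 0, "rx": 0, "ry": 0, "rz": 0, "jaw": 1}, {"x": 0, "y": 1.2, "z": 0, "rx": 0, "ry": 0, "rz": 0, "jaw": 1}, {"x": 0, "y": 1.2, "z": 0, "rx": 0, "ry": 0, "rz": 0, "jaw": 1}, {"x": 0, "y": 1.2, "z": 0, "rx": 0, "ry": 0, "rz": 0, "jaw": 1}, {"x": 0, "y": 1.2, "z": 0, "rx": 0, "ry": 0, "rz": 0, "jaw": 1}, {"x": 0, "y": 1.2, "z": 0, "rx": 0, "ry": 0, "rz": 0, "jaw": 1}]'

```text
clock: 11.2
tool_pos: [0.6698, 0.0914, -0.0094]
eef_rot: [[0.997, 0.075, 0.0], [0.075, -0.997, -0.0], [0.0, 0.0, -1.0]]
force: [0.1, 1.6, 1.3]
width: -0.001
finger_force: 0.8
```

move_arm --rows '[{"x": 0, "y": 1.2, "z": 0, "rx": 0, "ry": 0, "rz": 0, "jaw": 1}, {"x": 0, "y": 1.2, "z": 0, "rx": 0, "ry": 0, "rz": 0, "jaw": 1}, {"x": 0, "y": 1.2, "z": 0, "rx": 0, "ry": 0, "rz": 0, "jaw": 1}, {"x": 0, "y": 1.2, "z": 0, "rx": 0, "ry": 0, "rz": 0, "jaw": 1}, {"x": 0, "y": 1.2, "z": 0, "rx": 0, "ry": 0, "rz": 0, "jaw": 1}, {"x": 0, "y": 1.0, "z": 0, "rx": 0, "ry": 0, "rz": 0, "jaw": 1}, {"x": 0, "y": 0.5, "z": 0, "rx": 0, "ry": 0, "rz": 0, "jaw": 1}, {"x": 0, "y": 0, "z": 0, "rx": 0, "ry": 0, "rz": 0, "jaw": 1}]'

```text
clock: 12.0
tool_pos: [0.6753, 0.0162, -0.0096]
eef_rot: [[0.997, 0.073, -0.0], [0.073, -0.997, -0.001], [-0.0, 0.001, -1.0]]
force: [-0.2, -0.5, -1.6]
width: -0.003
finger_force: 0.0
```

Run:
```python
from h import *
for cam in("side","top"):
    im,_=read_camera(cam);b=(0.50,0.82,-.16,0.22)
    g=cv2.cvtColor(rect(cam,im,*b,0.010),cv2.COLOR_BGR2GRAY)
    print(cam,fit(g,T_polys(),b[0],b[2],(.676,.02,-1.5),40,.25)); cv2.imwrite(f"pics/{cam}6.png",im)
s=manip.observe();print(s["tool_pos"],s["force"],s["joint_pos"])
```

```text
side [ 0.2597  0.637   0.028  -1.38  ]
top [ 0.324  0.64   0.018 -1.26 ]
[ 0.67508293  0.01752875 -0.00967165] [ 0.4532909   0.56235927 -0.29414247] [ 0.26683104  0.69188051 -0.50788453  1.4982908   0.36668924  1.04741211
 -1.82386232]
```

View pics/side6.png

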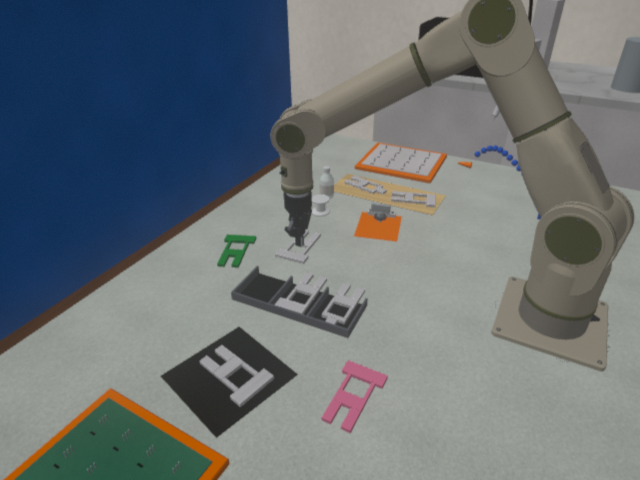

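The T bracket is out of the bay at about (300,247), with the hand in its window. I'll lift clear and measure it for a firm grip on its tail bar.

move_arm --rows '[{"x": 0, "y": -0.4, "z": 0, "rx": 0, "ry": 0, "rz": 0, "jaw": 1}, {"x": 0, "y": 0, "z": -4, "rx": 0, "ry": 0, "rz": 0, "jaw": 1}, {"x": 0, "y": 0, "z": -4, "rx": 0, "ry": 0, "rz": 0, "jaw": 0.5}, {"x": 3, "y": 3, "z": -2, "rx": 0, "ry": 0, "rz": 0, "jaw": 0.5}, {"x": 3, "y": 3, "z": 0, "rx": 0, "ry": 0, "rz": 0, "jaw": 0.5}, {"x": 0, "y": 4, "z": 0, "rx": 0, "ry": 0, "rz": 0, "jaw": 0.5}, {"x": 0, "y": 0, "z": 0, "rx": 0, "ry": 0, "rz": 0, "jaw": 0.5}]'

```text
clock: 12.8
tool_pos: [0.7427, -0.0813, 0.0896]
eef_rot: [[0.998, 0.067, -0.0], [0.067, -0.998, -0.004], [-0.001, 0.004, -1.0]]
force: [-0.4, -0.8, 0.0]
width: 0.503
finger_force: 0.0
```

Run:
```python
from h import *
v=[]
for cam in("side","top"):
    im,_=read_camera(cam);b=(0.50,0.82,-.16,0.22)
    r=rect(cam,im,*b,0.010);g=cv2.cvtColor(r,cv2.COLOR_BGR2GRAY)
    f=fit(g,T_polys(),b[0],b[2],(.676,.03,-1.5),40,.25);print(cam,f); a=f[3]
    R=np.array([[np.cos(a),-np.sin(a)],[np.sin(a),np.cos(a)]])
    for p in T_polys(): cv2.polylines(r,[np.int32(np.array(p[0],float)@R.T+[(f[1]-b[0])*1e3,(f[2]-b[2])*1e3])],1,(0,0,255),1)
    v.append(r)
cv2.imwrite("pics/o7.png",cv2.resize(np.hstack(v),None,fx=1.2,fy=1.2))
s=manip.observe();print(s["tool_pos"],s["width"])
```

```text
side [ 0.6553  0.677   0.034  -1.51  ]
top [ 0.7715  0.677   0.03   -1.52  ]
[ 0.74210175 -0.07428626  0.09000398] 0.5018396485729877
```

View pics/o7.png

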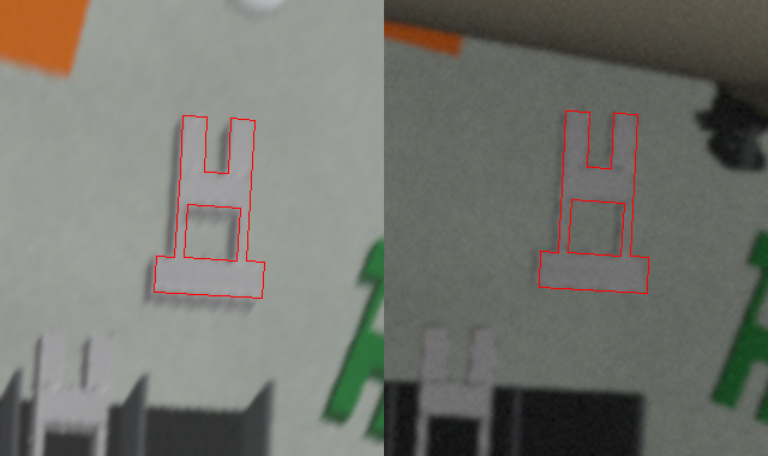

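The two views agree: T is at (0.677,0.030) with yaw about -1.515, and the outline fits in both panels. The bar centre is therefore at (0.675,0.067). I'll move over it.

move_arm --rows '[{"x": -1.4, "y": -3.7, "z": 0, "rx": 0, "ry": 0, "rz": 0.015, "jaw": 0.52}, {"x": -1.4, "y": -3.7, "z": 0, "rx": 0, "ry": 0, "rz": 0, "jaw": 0.52}, {"x": -1.4, "y": -3.7, "z": 0, "rx": 0, "ry": 0, "rz": 0, "jaw": 0.52}, {"x": -1.45, "y": -3.55, "z": 0, "rx": 0, "ry": 0, "rz": 0, "jaw": 0.52}, {"x": 0, "y": 0, "z": 2, "rx": 0, "ry": 0, "rz": 0, "jaw": 0.52}, {"x": 0, "y": 0, "z": 2, "rx": 0, "ry": 0, "rz": 0, "jaw": 0.52}, {"x": 0, "y": 0, "z": 0, "rx": 0, "ry": 0, "rz": 0, "jaw": 0.52}, {"x": 0, "y": 0, "z": 0, "rx": 0, "ry": 0, "rz": 0, "jaw": 0.52}]'

```text
clock: 13.7
tool_pos: [0.6762, 0.0702, 0.0509]
eef_rot: [[0.998, 0.061, -0.0], [0.061, -0.998, 0.0], [-0.0, -0.0, -1.0]]
force: [0.5, -0.8, 1.1]
width: 0.48
finger_force: 0.0
```

Run:
```python
from h import *
im,_=read_camera("side");s=manip.observe();t=np.array(s["tool_pos"]);R=np.array(s["eef_rot"]);print(t,R[:,1],s["width"])
# columns of dark pixels along the near finger: scan for tip by fingers' dark colour vs light bench/bracket
g=cv2.cvtColor(im,cv2.COLOR_BGR2GRAY);hs=cv2.cvtColor(im,cv2.COLOR_BGR2HSV)
m=((g<75)&(hs[:,:,2]<85)).astype(np.uint8)
n,L,st,_=cv2.connectedComponentsWithStats(m)
P=proj("side",t+[0,0,.06]).astype(int)
lab=np.bincount(L[P[1]-15:P[1]+15,P[0]-15:P[0]+15].ravel())[1:].argmax()+1
ys,xs=np.where(L==lab)
for c in range(P[0]-30,P[0]+31,3):
    q=ys[xs==c]
    if len(q): print(c,q.max(),end=" | ")
print()
for k in(-.025,0,.025):
    for dz in(0,.01,.02,.03): print(k,dz,np.round(proj("side",t+R[:,1]*k+[0,0,dz])))
```

```text
[0.67682464 0.0699735  0.05158513] [ 6.05977412e-02 -9.98162182e-01 -4.14611913e-04] 0.482539319792755
269 175 | 272 222 | 275 229 | 278 230 | 281 239 | 284 240 | 287 230 | 290 231 | 293 232 | 296 219 | 299 214 | 
-0.025 0 [284. 246.]
-0.025 0.01 [284. 243.]
-0.025 0.02 [284. 240.]
-0.025 0.03 [284. 237.]
0 0 [289. 241.]
0 0.01 [289. 238.]
0 0.02 [288. 235.]
0 0.03 [288. 232.]
0.025 0 [293. 237.]
0.025 0.01 [293. 234.]
0.025 0.02 [293. 231.]
0.025 0.03 [293. 228.]
```

Here the tips measure about 18 mm above the TCP at half opening. I'll descend to TCP z of about -12 mm and then feel for the bench.

move_arm --rows '[{"x": 0, "y": 0.3, "z": 2, "rx": 0, "ry": 0, "rz": 0, "jaw": 0.52}, {"x": 0, "y": 0, "z": 2, "rx": 0, "ry": 0, "rz": 0, "jaw": 0.52}, {"x": 0, "y": 0, "z": 1.5, "rx": 0, "ry": 0, "rz": 0, "jaw": 0.52}, {"x": 0, "y": 0, "z": 0.6, "rx": 0, "ry": 0, "rz": 0, "jaw": 0.52}, {"x": 0, "y": 0, "z": 0.2, "rx": 0, "ry": 0, "rz": 0, "jaw": 0.52}, {"x": 0, "y": 0, "z": 0, "rx": 0, "ry": 0, "rz": 0, "jaw": 0.52}]'

```text
clock: 14.35
tool_pos: [0.6772, 0.0662, -0.0118]
eef_rot: [[0.998, 0.06, 0.001], [0.06, -0.998, 0.0], [0.001, -0.0, -1.0]]
force: [0.5, -0.6, -0.9]
width: 0.479
finger_force: 0.0
```

move_arm --rows '[{"x": 0, "y": 0, "z": 0.2, "rx": 0, "ry": 0, "rz": 0, "jaw": 0.52}, {"x": 0, "y": 0, "z": 0, "rx": 0, "ry": 0, "rz": 0, "jaw": 0.52}]'

```text
clock: 14.55
tool_pos: [0.6771, 0.0661, -0.014]
eef_rot: [[0.998, 0.06, 0.001], [0.06, -0.998, -0.0], [0.001, 0.0, -1.0]]
force: [-0.3, 0.6, -0.3]
width: 0.482
finger_force: 0.0
```

move_arm --rows '[{"x": 0, "y": 0, "z": 0.2, "rx": 0, "ry": 0, "rz": 0, "jaw": 0.52}, {"x": 0, "y": 0, "z": 0, "rx": 0, "ry": 0, "rz": 0, "jaw": 0.52}]'

```text
clock: 14.75
tool_pos: [0.6767, 0.066, -0.0166]
eef_rot: [[0.998, 0.06, -0.0], [0.06, -0.998, -0.0], [-0.0, 0.0, -1.0]]
force: [-0.1, 0.5, -0.2]
width: 0.48
finger_force: 0.0
```

move_arm --rows '[{"x": 0, "y": 0, "z": 0, "rx": 0, "ry": 0, "rz": 0, "jaw": 0.75}, {"x": 0, "y": 0, "z": 0, "rx": 0, "ry": 0, "rz": 0, "jaw": 0.75}, {"x": 0, "y": 0, "z": 0, "rx": 0, "ry": 0, "rz": 0, "jaw": 0.75}, {"x": 0, "y": 0, "z": 0, "rx": 0, "ry": 0, "rz": 0, "jaw": 0.75}]' --grip_force 40

```text
clock: 15.15
tool_pos: [0.677, 0.0661, -0.0162]
eef_rot: [[0.998, 0.06, 0.0], [0.06, -0.998, 0.0], [0.0, -0.0, -1.0]]
force: [-0.5, -0.1, 4.0]
width: 0.336
finger_force: 40.0
```

It's gripped: width 0.336 is about 29 mm against the 30 mm bar. Now I turn to the station yaw and slide to the pre-entry pose.

move_arm --rows '[{"x": 0, "y": 0.3, "z": -0.05, "rx": 0, "ry": 0, "rz": -0.05, "jaw": 0.8}, {"x": 0, "y": 0, "z": 0, "rx": 0, "ry": 0, "rz": -0.05, "jaw": 0.8}, {"x": 0, "y": 0, "z": 0, "rx": 0, "ry": 0, "rz": -0.05, "jaw": 0.8}, {"x": 0, "y": 0, "z": 0, "rx": 0, "ry": 0, "rz": -0.05, "jaw": 0.8}, {"x": -1, "y": 0.9, "z": 0, "rx": 0, "ry": 0, "rz": 0, "jaw": 0.8}, {"x": -1.5, "y": 0.9, "z": 0, "rx": 0, "ry": 0, "rz": 0, "jaw": 0.8}, {"x": -1.8, "y": 0.9, "z": 0, "rx": 0, "ry": 0, "rz": 0, "jaw": 0.8}, {"x": -1.8, "y": 0.7, "z": 0, "rx": 0, "ry": 0, "rz": 0, "jaw": 0.8}]' --grip_force 60

```text
clock: 15.95
tool_pos: [0.6259, 0.0129, -0.0161]
eef_rot: [[0.967, 0.254, 0.0], [0.254, -0.967, -0.0], [0.0, 0.0, -1.0]]
force: [0.8, 0.8, 0.9]
width: 0.326
finger_force: 59.5
```

move_arm --rows '[{"x": -2, "y": 0.7, "z": 0, "rx": 0, "ry": 0, "rz": 0, "jaw": 0.8}, {"x": -2, "y": 0.7, "z": 0, "rx": 0, "ry": 0, "rz": 0, "jaw": 0.8}, {"x": -2, "y": 0.7, "z": 0, "rx": 0, "ry": 0, "rz": 0, "jaw": 0.8}, {"x": -2, "y": 0.6, "z": 0, "rx": 0, "ry": 0, "rz": 0, "jaw": 0.8}, {"x": -2, "y": 0.6, "z": 0, "rx": 0, "ry": 0, "rz": 0, "jaw": 0.8}, {"x": -1.5, "y": 0.6, "z": 0, "rx": 0, "ry": 0, "rz": 0, "jaw": 0.8}, {"x": 0, "y": 0, "z": 0, "rx": 0, "ry": 0, "rz": 0, "jaw": 0.8}]'

```text
clock: 16.65
tool_pos: [0.5236, -0.055, -0.0161]
eef_rot: [[0.967, 0.253, -0.001], [0.253, -0.967, -0.001], [-0.001, 0.001, -1.0]]
force: [-0.2, -0.6, -3.5]
width: 0.327
finger_force: 59.2
```

```bash
cat > m.py <<'E'
from h import *
st=np.array([.5264,-.2318]);ps=-1.313
def meas(guess,rng=20):
    s=manip.observe();t=np.array(s["tool_pos"]);R=np.array(s["eef_rot"]);a=np.arctan2(R[1,1],R[0,1])
    print("tool",np.round(t,4),"yaw",round(a,3),"F",np.round(s["force"],1),"w",round(s["width"],3))
    out=[]
    for cam in("side","top"):
        im,_=read_camera(cam);b=(0.36,0.70,-.30,0.06)
        g=cv2.cvtColor(rect(cam,im,*b,0.010),cv2.COLOR_BGR2GRAY)
        f=fit(g,T_polys(),b[0],b[2],guess,rng,.08); d=f[1:3]-st
        c,sn=np.cos(ps),np.sin(ps)
        print(cam,f,"in station mm",np.round(1e3*np.array([d[0]*c+d[1]*sn,-d[0]*sn+d[1]*c]),1),"dyaw",round(f[3]-ps,3))
E
python3 -c "
from m import *
meas((.4943,-.11,-1.313))"
```

```text
tool [ 0.5236 -0.055  -0.0161] yaw -1.315 F [-0.2 -0.6 -3.5] w 0.327
side [ 0.3208  0.493  -0.101  -1.233 ] in station mm [-135.     1.1] dyaw 0.08
top [ 0.1052  0.501  -0.09   -1.283 ] in station mm [-143.6   11.6] dyaw 0.03
```

move_arm --rows '[{"x": -1.0, "y": 0.3, "z": 0, "rx": 0, "ry": 0, "rz": 0, "jaw": 0.8}, {"x": -1.5, "y": 0.3, "z": 0, "rx": 0, "ry": 0, "rz": 0, "jaw": 0.8}, {"x": -1.5, "y": 0.3, "z": 0, "rx": 0, "ry": 0, "rz": 0, "jaw": 0.8}, {"x": 0, "y": 0, "z": 0, "rx": 0, "ry": 0, "rz": 0, "jaw": 0.8}, {"x": 0, "y": 0, "z": 0, "rx": 0, "ry": 0, "rz": 0, "jaw": 0.8}]'

```text
clock: 17.25
tool_pos: [0.4891, -0.0719, -0.0161]
eef_rot: [[0.967, 0.256, -0.0], [0.256, -0.967, -0.0], [-0.0, 0.0, -1.0]]
force: [0.1, -0.3, -1.9]
width: 0.327
finger_force: 59.3
```

```bash
cat >> m.py <<'E'
def forkmeas(guess,rng=12):
    """fit only the fork part (x 30..96), less occluded"""
    P=[[(35,-30),(96,-30),(96,-10),(50,-10),(50,10),(96,10),(96,30),(35,30)]],[]
    for cam in("side","top"):
        im,_=read_camera(cam);b=(0.30,0.75,-.36,0.10)
        g=cv2.cvtColor(rect(cam,im,*b,0.010),cv2.COLOR_BGR2GRAY);cv2.imwrite(f"pics/f_{cam}.png",im)
        f=fit(g,P,b[0],b[2],guess,rng,.06); d=f[1:3]-st;c,sn=np.cos(ps),np.sin(ps)
        print("fork",cam,f,"station mm",np.round(1e3*np.array([d[0]*c+d[1]*sn,-d[0]*sn+d[1]*c]),1),"dyaw",round(f[3]-ps,3))
E
python3 -c "
from m import *
meas((.4943,-.11,-1.313),12);forkmeas((.4943,-.11,-1.313))"
```

```text
tool [ 0.4891 -0.0719 -0.0161] yaw -1.311 F [ 0.1 -0.3 -1.9] w 0.327
side [ 0.1552  0.495  -0.105  -1.303 ] in station mm [-130.6    2. ] dyaw 0.01
top [ 0.1986  0.502  -0.122  -1.353 ] in station mm [-112.4    4.4] dyaw -0.04
fork side [ 0.2486  0.492  -0.108  -1.253 ] station mm [-128.5   -1.7] dyaw 0.06
fork top [ 0.1206  0.497  -0.122  -1.293 ] station mm [-113.7   -0.4] dyaw 0.02
```

```bash
cat >> m.py <<'E'
def prongs(cam="side",z=.010,xr=(-110,-25),new=True):
    im=read_camera(cam)[0] if new else cv2.imread(f"pics/f_{cam}.png")
    c,sn=np.cos(ps),np.sin(ps);X=np.array([c,sn]);Y=np.array([-sn,c])
    xs=(-130,40);ys=(-70,70)
    q=[(xs[0],ys[0]),(xs[1],ys[0]),(xs[1],ys[1]),(xs[0],ys[1])]
    src=np.float32([proj(cam,np.r_[st+(a*X+b*Y)/1e3,z]) for a,b in q])
    w,h=xs[1]-xs[0],ys[1]-ys[0]
    M=cv2.getPerspectiveTransform(src,np.float32([[0,0],[w,0],[w,h],[0,h]]))
    r=cv2.warpPerspective(im,M,(w,h));S=cv2.cvtColor(r,cv2.COLOR_BGR2HSV)[:,:,1]
    return r,S,xs,ys
def show(S,xs,ys,step=4):
    for y in range(-50,51,step):
        print(f"{y:4d} "+"".join(" .:+#"[min(4,int(255-S[y-ys[0],x-xs[0]])//52)] for x in range(xs[0],xs[1],2)))
E
python3 -c "
from m import *
for c in('side','top'):
    r,S,xs,ys=prongs(c,new=False);print(c);show(S,xs,ys)"
```

```text
side
 -50 ##+::...                                                                 ...::++#####
 -46 ##++:....                                                            .......::++#####
 -42 ##++:....                                                         ....:::+++++#######
 -38 ##++:...                                                          ....:++############
 -34 ##++:.....  .........       ......      ...                        ...:++############
 -30 ###++++:::::::::::::::::::::::::::::::::::::::.....                ...::+############
 -26 ##############################################++::..               ..::++############
 -22 ###############################################++:...             ...::++############
 -18 ##############################################++::...        .......:::++############
 -14 ##############################################++:....    ......::+++#################
 -10 ############################+++++#####+++++++++::...    ....::++#####################
  -6 ########################++::.............................:::+########################
  -
[... 2903 characters left out ...]
.  :+####
  22 +#######++#+#+#####################+#############+:.             ..:######:.  ..+####
  26 ######+#####+########+##+##########++#+++##+#####+:.              .:+#####:.  .:+####
  30 ###########+##########++####+#####++#######+#+++::..              ...::++:..  ..+####
  34 +#################+########+###+###++#####+++++:.                     ....    .:+####
  38 ####+############+++######+###############++++:..                              .+####
  42 ######+##++###++######++###++#####+++++###+##+:..                              .:+###
  46 +######++##+########+####+##+++###+#++######++:.                                ..:::
  50 ###+#+###########+##++##++######++####++###+++:.
```

The side saturation map shows the -y prong from y -30 to -8.5 and square, so the bracket is centred to about 1 mm, with the prong tip about 30 mm before the stud. I'll slide it in.

move_arm --rows '[{"x": -0.05, "y": 0.8, "z": 0, "rx": 0, "ry": 0, "rz": 0, "jaw": 0.8}, {"x": 0, "y": 0.8, "z": 0, "rx": 0, "ry": 0, "rz": 0, "jaw": 0.8}, {"x": 0, "y": 0.8, "z": 0, "rx": 0, "ry": 0, "rz": 0, "jaw": 0.8}, {"x": 0, "y": 0.8, "z": 0, "rx": 0, "ry": 0, "rz": 0, "jaw": 0.8}, {"x": 0, "y": 0, "z": 0, "rx": 0, "ry": 0, "rz": 0, "jaw": 0.8}]'

```text
clock: 17.95
tool_pos: [0.4972, -0.1045, -0.016]
eef_rot: [[0.967, 0.255, 0.0], [0.255, -0.967, -0.0], [0.0, 0.001, -1.0]]
force: [0.4, 0.2, -1.1]
width: 0.327
finger_force: 59.3
```

move_arm --rows '[{"x": 0, "y": 0.8, "z": 0, "rx": 0, "ry": 0, "rz": 0, "jaw": 0.8}, {"x": 0, "y": 0.8, "z": 0, "rx": 0, "ry": 0, "rz": 0, "jaw": 0.8}, {"x": 0, "y": 0.5, "z": 0, "rx": 0, "ry": 0, "rz": 0, "jaw": 0.8}, {"x": 0, "y": 0, "z": 0, "rx": 0, "ry": 0, "rz": 0, "jaw": 0.8}]'

```text
clock: 18.35
tool_pos: [0.5025, -0.1241, -0.016]
eef_rot: [[0.967, 0.256, 0.0], [0.256, -0.967, -0.0], [0.0, 0.0, -1.0]]
force: [-0.7, -0.0, -2.3]
width: 0.331
finger_force: 59.3
```

move_arm --rows '[{"x": 0, "y": 0.3, "z": 0, "rx": 0, "ry": 0, "rz": 0, "jaw": 0.8}, {"x": 0, "y": 0.3, "z": 0, "rx": 0, "ry": 0, "rz": 0, "jaw": 0.8}, {"x": 0, "y": 0, "z": 0, "rx": 0, "ry": 0, "rz": 0, "jaw": 0.8}]'

```text
clock: 18.65
tool_pos: [0.504, -0.1292, -0.016]
eef_rot: [[0.967, 0.257, 0.0], [0.257, -0.967, -0.0], [0.0, 0.0, -1.0]]
force: [-1.0, 0.2, -2.5]
width: 0.328
finger_force: 59.3
```

move_arm --rows '[{"x": 0, "y": 0.2, "z": 0, "rx": 0, "ry": 0, "rz": 0, "jaw": 0.8}, {"x": 0, "y": 0, "z": 0, "rx": 0, "ry": 0, "rz": 0, "jaw": 0.8}]'

```text
clock: 18.85
tool_pos: [0.5043, -0.1298, -0.0161]
eef_rot: [[0.966, 0.258, -0.0], [0.258, -0.966, 0.001], [-0.0, -0.001, -1.0]]
force: [-1.0, 4.3, -1.6]
width: 0.329
finger_force: 59.5
```

move_arm --rows '[{"x": 0, "y": 0.2, "z": 0, "rx": 0, "ry": 0, "rz": 0, "jaw": 0.8}, {"x": 0, "y": 0, "z": 0, "rx": 0, "ry": 0, "rz": 0, "jaw": 0.8}]'

```text
clock: 19.05
tool_pos: [0.5045, -0.1299, -0.0161]
eef_rot: [[0.966, 0.259, -0.001], [0.259, -0.966, 0.003], [-0.001, -0.003, -1.0]]
force: [-3.2, 10.2, 2.4]
width: 0.328
finger_force: 59.9
```

```bash
python3 -c "
from m import *
s=manip.observe();print(s['tool_pos'],s['force'])
r,S,xs,ys=prongs('side');show(S,xs,ys)"
```

```text
[ 0.50448424 -0.12987223 -0.01614944] [-3.24235112 10.21109338  2.4363379 ]
 -50 ##+::.........                                                           ...::++#####
 -46 ###++::::::::::::.....                                               .......::++#####
 -42 #################++::...                                          ....:::+++++#######
 -38 ##################++::...                                         ....:++############
 -34 ##################++::..........................  ............ ......::++############
 -30 ####################+++++++++++::::::::::::::::::::::::::::::::::::::+++#############
 -26 #####################################################################################
 -22 ####################+++++++++++++####################################################
 -18 #################++::............::++################################################
 -14 #################++::...      ...::++################################################
 -10 ##################++:....     ...:++#################################################
  -6 ##################
[... 641 characters left out ...]
###############################################################
  26 ###########################+#########################################################
  30 ###################+++++++::::::::::::::::++++++#####################################
  34 #################++::...........................:::::+++++++++++++###################
  38 #################++::...                          ................::::+++############
  42 #################++::....                                       ......:::+++#########
  46 ##+++:::::::::::::......                                            .....::++++######
  50 ##+::...............                                                    ....::++#####
```

The bracket is on the fence: 10 N reaction, the prong runs through to the fence in the map, and the tail bar spans y ±46. I'll release and lift.

move_arm --rows '[{"x": 0, "y": -0.2, "z": 0, "rx": 0, "ry": 0, "rz": 0, "jaw": 0.6}, {"x": 0, "y": 0, "z": 0, "rx": 0, "ry": 0, "rz": 0, "jaw": 0.54}, {"x": 0, "y": 0, "z": 0, "rx": 0, "ry": 0, "rz": 0, "jaw": 0.54}, {"x": 0, "y": 0, "z": 0, "rx": 0, "ry": 0, "rz": 0, "jaw": 0.54}, {"x": 0, "y": 0, "z": -2, "rx": 0, "ry": 0, "rz": 0, "jaw": 0.54}, {"x": 0, "y": 0, "z": -4, "rx": 0, "ry": 0, "rz": 0, "jaw": 0.54}, {"x": 0, "y": 0, "z": -5, "rx": 0, "ry": 0, "rz": 0, "jaw": 0.54}, {"x": 0, "y": 0, "z": 0, "rx": 0, "ry": 0, "rz": 0, "jaw": 0.54}]'

```text
clock: 19.9
tool_pos: [0.5083, -0.1317, 0.1004]
eef_rot: [[0.966, 0.257, 0.009], [0.257, -0.966, -0.003], [0.008, 0.006, -1.0]]
force: [0.7, -0.1, 0.1]
width: 0.46
finger_force: 0.0
```

```bash
python3 -c "
from m import *
s=manip.observe();print(s['tool_pos'],s['joint_pos'])
r,S,xs,ys=prongs('side');show(S,xs,ys)
r,S,xs,ys=prongs('top');show(S,xs,ys)"
```

```text
[ 0.50829595 -0.13165295  0.10035457] [ 0.72458386  0.26384196 -0.62999353  1.84245961  0.17774657  1.08107944
 -1.28270317]
 -50 ##+::............                                                        ...::++#####
 -46 ###++::::::::::::......                                              .......::++#####
 -42 #################++:....                                          ....:::+++++#######
 -38 #################++::....                                         ....:++############
 -34 ##################++::...............................................::++############
 -30 ####################+++++++++++:::::::+++++:::::::::::::::::::::::::++++#############
 -26 #####################################################################################
 -22 ###################++++++++++++++####################################################
 -18 #################++::............::++################################################
 -14 #################++::....    ....::++################################################
 -10 ##################++:....    ....:++########################
[... 3056 characters left out ...]
#+++++++++####+###########+####+##+#####+#####+########++#+####
  26 #######################++++++++++###+#+########################+#####+#######++######
  30 ####################+##++++++#++++#######+###########+#+#########++####+##########++#
  34 ####################+####++++++#++##+###++########+#####+++#####++#############+++###
  38 ########################++++++++++#########+########+#++++####+##+##+##++##+##+#####+
  42 #############++++++:+++++++++++++++#######+############++####+#######+##+#++#########
  46 ###########++:.......::++++##+++++####++################+#+###+######+######+#######+
  50 ###########+:..      ..:+++++++++#+++#+++++########+################++###############
```

The bracket lies symmetric (±30 mm) and square against the fence. Next is the wing.

move_arm --rows '[{"x": -0.2, "y": 2.5, "z": 0, "rx": 0, "ry": 0, "rz": 0, "jaw": 0.5}, {"x": -0.2, "y": 2.5, "z": 0, "rx": 0, "ry": 0, "rz": 0, "jaw": 0.5}, {"x": -0.2, "y": 2.5, "z": 0, "rx": 0, "ry": 0, "rz": 0, "jaw": 0.5}, {"x": -0.2, "y": 2.6, "z": 0, "rx": 0, "ry": 0, "rz": 0, "jaw": 0.5}, {"x": 0, "y": 0, "z": 0, "rx": 0, "ry": 0, "rz": 0, "jaw": 0.5}, {"x": 0, "y": 0, "z": 0, "rx": 0, "ry": 0, "rz": 0, "jaw": 0.5}]'

```text
clock: 20.6
tool_pos: [0.5218, -0.2304, 0.0925]
eef_rot: [[0.967, 0.256, -0.002], [0.256, -0.967, 0.001], [-0.002, -0.002, -1.0]]
force: [0.6, 0.1, 0.5]
width: 0.497
finger_force: 0.0
```

```bash
python3 -c "
from m import *
s=manip.observe();print(s['tool_pos'],np.round(s['joint_pos'],3),np.round(s['eef_rot'],3).tolist())"
```

```text
[ 0.52176369 -0.23044546  0.09245205] [ 0.804  0.37  -0.562  1.725  0.216  1.111 -1.137] [[0.967, 0.256, -0.002], [0.256, -0.967, 0.001], [-0.002, -0.002, -1.0]]
```

move_arm --rows '[{"x": 0, "y": 0, "z": 0, "rx": 0, "ry": 0, "rz": 0.03, "jaw": 0.5}, {"x": 0, "y": 0, "z": 0, "rx": 0, "ry": 0, "rz": 0, "jaw": 0.5}]'

```text
clock: 20.8
tool_pos: [0.5225, -0.2294, 0.0937]
eef_rot: [[0.974, 0.227, -0.001], [0.227, -0.974, 0.0], [-0.0, -0.0, -1.0]]
force: [-0.1, 0.5, -1.2]
width: 0.502
finger_force: 0.0
```

```bash
python3 -c "
from m import *
s=manip.observe();print(s['tool_pos'],np.round(s['joint_pos'],3),np.round(s['eef_rot'],3).tolist())"
```

```text
[ 0.52252519 -0.22937344  0.09367996] [ 0.799  0.367 -0.558  1.725  0.214  1.111 -1.166] [[0.974, 0.227, -0.001], [0.227, -0.974, 0.0], [-0.0, -0.0, -1.0]]
```

Clockwise turning lowers j7, and only 1.43 rad are left that way. I'll half-turn the hand first for a full stroke.

move_arm --rows '[{"x": 0, "y": 0, "z": 0, "rx": 0, "ry": 0, "rz": -0.14, "jaw": 0.6}, {"x": 0, "y": 0, "z": 0, "rx": 0, "ry": 0, "rz": -0.14, "jaw": 0.6}, {"x": 0, "y": 0, "z": 0, "rx": 0, "ry": 0, "rz": -0.14, "jaw": 0.6}, {"x": 0, "y": 0, "z": 0, "rx": 0, "ry": 0, "rz": -0.14, "jaw": 0.6}, {"x": 0, "y": 0, "z": 0, "rx": 0, "ry": 0, "rz": -0.14, "jaw": 0.6}, {"x": 0, "y": 0, "z": 0, "rx": 0, "ry": 0, "rz": -0.14, "jaw": 0.6}, {"x": 0, "y": 0, "z": 0, "rx": 0, "ry": 0, "rz": -0.14, "jaw": 0.6}, {"x": 0, "y": 0, "z": 0, "rx": 0, "ry": 0, "rz": -0.14, "jaw": 0.6}]'

```text
clock: 21.6
tool_pos: [0.5227, -0.2298, 0.0941]
eef_rot: [[0.213, 0.977, 0.0], [0.977, -0.213, -0.0], [-0.0, 0.0, -1.0]]
force: [-0.4, -0.1, 0.9]
width: 0.399
finger_force: 0.0
```

move_arm --rows '[{"x": 0, "y": 0, "z": 0, "rx": 0, "ry": 0, "rz": -0.14, "jaw": 0.6}, {"x": 0, "y": 0, "z": 0, "rx": 0, "ry": 0, "rz": -0.14, "jaw": 0.6}, {"x": 0, "y": 0, "z": 0, "rx": 0, "ry": 0, "rz": -0.14, "jaw": 0.6}, {"x": 0, "y": 0, "z": 0, "rx": 0, "ry": 0, "rz": -0.14, "jaw": 0.6}, {"x": 0, "y": 0, "z": 0, "rx": 0, "ry": 0, "rz": -0.14, "jaw": 0.6}, {"x": 0, "y": 0, "z": 0, "rx": 0, "ry": 0, "rz": -0.14, "jaw": 0.6}, {"x": 0, "y": 0, "z": 0, "rx": 0, "ry": 0, "rz": -0.14, "jaw": 0.6}, {"x": 0, "y": 0, "z": 0, "rx": 0, "ry": 0, "rz": -0.14, "jaw": 0.6}]'

```text
clock: 22.4
tool_pos: [0.5227, -0.2298, 0.0941]
eef_rot: [[-0.787, 0.617, -0.0], [0.617, 0.787, -0.0], [-0.0, -0.0, -1.0]]
force: [-0.4, 0.8, 0.1]
width: 0.4
finger_force: 0.0
```

move_arm --rows '[{"x": 0, "y": 0, "z": 0, "rx": 0, "ry": 0, "rz": -0.14, "jaw": 0.6}, {"x": 0, "y": 0, "z": 0, "rx": 0, "ry": 0, "rz": -0.14, "jaw": 0.6}, {"x": 0, "y": 0, "z": 0, "rx": 0, "ry": 0, "rz": -0.14, "jaw": 0.6}, {"x": 0, "y": 0, "z": 0, "rx": 0, "ry": 0, "rz": -0.14, "jaw": 0.6}, {"x": 0, "y": 0, "z": 0, "rx": 0, "ry": 0, "rz": -0.14, "jaw": 0.6}, {"x": 0, "y": 0, "z": 0, "rx": 0, "ry": 0, "rz": -0.14, "jaw": 0.6}, {"x": 0, "y": 0, "z": 0, "rx": 0, "ry": 0, "rz": -0.062, "jaw": 0.6}, {"x": 0, "y": 0, "z": 0, "rx": 0, "ry": 0, "rz": 0, "jaw": 0.6}]'

```text
clock: 23.2
tool_pos: [0.5227, -0.2299, 0.094]
eef_rot: [[-0.973, -0.23, 0.0], [-0.23, 0.973, 0.0], [-0.0, 0.0, -1.0]]
force: [-0.3, -0.4, 0.0]
width: 0.401
finger_force: 0.0
```

```bash
python3 -c "
from m import *
s=manip.observe();t=s['tool_pos'];print(t,np.round(s['joint_pos'],3),np.round(s['eef_rot'],3).tolist())
print('delta tool',np.array(s['eef_rot']).T@(np.r_[st,.0937]-t))"
```

```text
[ 0.52266967 -0.22991013  0.09396987] [ 1.205  0.572 -1.124  1.706  0.547  1.218  1.748] [[-0.973, -0.23, 0.0], [-0.23, 0.973, 0.0], [-0.0, 0.0, -1.0]]
delta tool [-0.0031965  -0.00269618  0.00026975]
```

move_arm --rows '[{"x": -0.3, "y": -0.3, "z": 0, "rx": 0, "ry": 0, "rz": 0, "jaw": 0.6}, {"x": 0, "y": 0, "z": 2, "rx": 0, "ry": 0, "rz": 0, "jaw": 0.6}, {"x": 0, "y": 0, "z": 2, "rx": 0, "ry": 0, "rz": 0, "jaw": 0.6}, {"x": 0, "y": 0, "z": 1.5, "rx": 0, "ry": 0, "rz": 0, "jaw": 0.6}, {"x": 0, "y": 0, "z": 1, "rx": 0, "ry": 0, "rz": 0, "jaw": 0.6}, {"x": 0, "y": 0, "z": 0, "rx": 0, "ry": 0, "rz": 0, "jaw": 0.6}, {"x": 0, "y": 0, "z": 0, "rx": 0, "ry": 0, "rz": 0, "jaw": 0.6}]'

```text
clock: 23.9
tool_pos: [0.5266, -0.2326, 0.0295]
eef_rot: [[-0.974, -0.228, 0.0], [-0.228, 0.974, -0.0], [-0.0, -0.0, -1.0]]
force: [1.1, 0.8, -0.2]
width: 0.402
finger_force: 0.0
```

move_arm --rows '[{"x": 0, "y": 0, "z": 0, "rx": 0, "ry": 0, "rz": 0, "jaw": 0.75}, {"x": 0, "y": 0, "z": 0, "rx": 0, "ry": 0, "rz": 0, "jaw": 0.85}, {"x": 0, "y": 0, "z": 0, "rx": 0, "ry": 0, "rz": 0, "jaw": 1}, {"x": 0, "y": 0, "z": 0, "rx": 0, "ry": 0, "rz": 0, "jaw": 1}, {"x": 0, "y": 0, "z": 0, "rx": 0, "ry": 0, "rz": 0, "jaw": 1}]' --grip_force 40

```text
clock: 24.4
tool_pos: [0.5264, -0.2309, 0.0299]
eef_rot: [[-0.973, -0.229, -0.0], [-0.229, 0.973, 0.001], [-0.0, 0.001, -1.0]]
force: [-4.2, 6.7, 7.6]
width: 0.101
finger_force: 42.0
```

move_arm --rows '[{"x": 0, "y": 0, "z": -0.1, "rx": 0, "ry": 0, "rz": 0.1, "jaw": 1}, {"x": 0, "y": 0, "z": 0.02, "rx": 0, "ry": 0, "rz": 0.13, "jaw": 1}, {"x": 0, "y": 0, "z": 0.025, "rx": 0, "ry": 0, "rz": 0.13, "jaw": 1}, {"x": 0, "y": 0, "z": 0.025, "rx": 0, "ry": 0, "rz": 0.13, "jaw": 1}, {"x": 0, "y": 0, "z": 0.025, "rx": 0, "ry": 0, "rz": 0.13, "jaw": 1}, {"x": 0, "y": 0, "z": 0.025, "rx": 0, "ry": 0, "rz": 0.13, "jaw": 1}, {"x": 0, "y": 0, "z": 0.025, "rx": 0, "ry": 0, "rz": 0.13, "jaw": 1}, {"x": 0, "y": 0, "z": 0.025, "rx": 0, "ry": 0, "rz": 0.13, "jaw": 1}]'

```text
clock: 25.2
tool_pos: [0.5266, -0.2297, 0.0281]
eef_rot: [[-0.709, 0.705, 0.0], [0.705, 0.709, 0.003], [0.002, 0.002, -1.0]]
force: [1.6, 9.2, -4.9]
width: 0.101
finger_force: 40.4
```

move_arm --rows '[{"x": 0, "y": 0, "z": 0.025, "rx": 0, "ry": 0, "rz": 0.13, "jaw": 1}, {"x": 0, "y": 0, "z": 0.025, "rx": 0, "ry": 0, "rz": 0.13, "jaw": 1}, {"x": 0, "y": 0, "z": 0.025, "rx": 0, "ry": 0, "rz": 0.13, "jaw": 1}, {"x": 0, "y": 0, "z": 0.025, "rx": 0, "ry": 0, "rz": 0.13, "jaw": 1}, {"x": 0, "y": 0, "z": 0.025, "rx": 0, "ry": 0, "rz": 0.13, "jaw": 1}, {"x": 0, "y": 0, "z": 0.025, "rx": 0, "ry": 0, "rz": 0.13, "jaw": 1}, {"x": 0, "y": 0, "z": 0.025, "rx": 0, "ry": 0, "rz": 0.13, "jaw": 1}, {"x": 0, "y": 0, "z": 0, "rx": 0, "ry": 0, "rz": 0, "jaw": 1}]'

```text
clock: 26.0
tool_pos: [0.5276, -0.2292, 0.0264]
eef_rot: [[0.12, 0.993, 0.002], [0.993, -0.12, 0.003], [0.004, 0.002, -1.0]]
force: [4.5, 8.8, -7.8]
width: 0.104
finger_force: 40.0
```

```bash
python3 -c "
from m import *
s=manip.observe();print(s['tool_pos'],np.round(s['joint_pos'],3),s['force'],s['wrist_torque'],s['width'])
r,S,xs,ys=prongs('side');show(S,xs,ys,6)"
```

```text
[ 0.52758297 -0.22924496  0.02644358] [ 0.891  0.496 -0.687  1.76   0.359  1.014 -0.05 ] [ 4.50480115  8.77769882 -7.75742158] [ 1.78015331e+00 -1.16841785e+00 -1.46188420e-03] 0.10350377466185587
 -50 ##+::............                                                        ...::++#####
 -44 ########+++++++++::.....                                           ......::::+++#####
 -38 #################++::...                                          ....:++############
 -32 ##################++:::::...........................................:::++############
 -26 #####################################################################################
 -20 #################++::::::::::::::+++#################################################
 -14 #################++::....     ...::++################################################
  -8 #################++::....    ....::+#################################################
  -2 ##################+::...     ....::+#################################################
   4 #################++::...     ....::+#################################################
  10 #################++:...       ...::++################################################
  16 ##################+::.....   ....:++#################################################
  22 #####################+++++++++++++###################################################
  28 #####################################################################################
  34 #################++::...............................................:::++############
  40 ##################+::....                                         ....::++###########
  46 ##+++::::::::::::::.....                                            ....:::+++#######
```

The nut is turned 1.92 rad so far and the bracket is unmoved. Now about 0.78 rad more.

move_arm --rows '[{"x": 0, "y": 0, "z": 0.075, "rx": 0, "ry": 0, "rz": 0.13, "jaw": 1}, {"x": 0, "y": 0, "z": 0.05, "rx": 0, "ry": 0, "rz": 0.13, "jaw": 1}, {"x": 0, "y": 0, "z": 0.025, "rx": 0, "ry": 0, "rz": 0.13, "jaw": 1}, {"x": 0, "y": 0, "z": 0.025, "rx": 0, "ry": 0, "rz": 0.13, "jaw": 1}, {"x": 0, "y": 0, "z": 0.025, "rx": 0, "ry": 0, "rz": 0.13, "jaw": 1}, {"x": 0, "y": 0, "z": 0.025, "rx": 0, "ry": 0, "rz": 0.13, "jaw": 1}, {"x": 0, "y": 0, "z": 0, "rx": 0, "ry": 0, "rz": 0, "jaw": 1}, {"x": 0, "y": 0, "z": 0, "rx": 0, "ry": 0, "rz": 0, "jaw": 1}]'

```text
clock: 26.85
tool_pos: [0.5285, -0.2297, 0.025]
eef_rot: [[0.781, 0.624, 0.004], [0.624, -0.781, 0.002], [0.004, 0.0, -1.0]]
force: [6.8, 7.3, -2.1]
width: 0.104
finger_force: 40.7
```

```bash
python3 -c "
from m import *
s=manip.observe();print(s['tool_pos'],np.round(s['joint_pos'],3),s['force'],s['wrist_torque'],s['width'])"
```

```text
[ 0.52853688 -0.22965169  0.02502957] [ 0.776  0.461 -0.54   1.766  0.274  0.987 -0.766] [ 6.82331551  7.31057451 -2.12711784] [ 1.66977931 -1.29836758 -0.16586312] 0.10367359752137129
```

The resisting torque has risen to 0.17 N m, so the nut is snug. I'll let go and lift.

move_arm --rows '[{"x": 0, "y": 0, "z": 0, "rx": 0, "ry": 0, "rz": 0, "jaw": 0.7}, {"x": 0, "y": 0, "z": 0, "rx": 0, "ry": 0, "rz": 0, "jaw": 0.6}, {"x": 0, "y": 0, "z": 0, "rx": 0, "ry": 0, "rz": 0, "jaw": 0.6}, {"x": 0, "y": 0, "z": -2, "rx": 0, "ry": 0, "rz": 0, "jaw": 0.6}, {"x": 0, "y": 0, "z": -4, "rx": 0, "ry": 0, "rz": 0, "jaw": 0.6}, {"x": 0, "y": 0, "z": -4, "rx": 0, "ry": 0, "rz": 0, "jaw": 0.6}, {"x": -4, "y": -3, "z": -2, "rx": 0, "ry": 0, "rz": 0, "jaw": 0.6}, {"x": 0, "y": 0, "z": 0, "rx": 0, "ry": 0, "rz": 0, "jaw": 0.6}]'

```text
clock: 27.65
tool_pos: [0.4774, -0.236, 0.1459]
eef_rot: [[0.785, 0.62, 0.001], [0.62, -0.785, -0.004], [-0.002, 0.004, -1.0]]
force: [0.0, -0.4, -0.3]
width: 0.401
finger_force: 0.0
```

```bash
python3 -c "
from m import *
s=manip.observe();print(s['tool_pos'],s['force'],s['width'],s['clock'])
for c in ('side','top'):
    r,S,xs,ys=prongs(c);show(S,xs,ys,6)
# wing direction by side depth
_,d=read_camera('side');c=camera_info('side');K=np.array(c['intrinsics']);R=np.array(c['attitude']);p=np.array(c['position'])
v,u=np.mgrid[:480,:640];P=p+np.stack([(u-K[0,2])/K[0,0]*d,(v-K[1,2])/K[1,1]*d,d],-1).reshape(-1,3)@R.T
q=P[(np.hypot(P[:,0]-st[0],P[:,1]-st[1])<.04)&(P[:,2]>.034)&(P[:,2]<.07)]
w,e=np.linalg.eigh(np.cov(q[:,:2].T));print(len(q),q.mean(0),q[:,2].max(),e[:,1],np.sqrt(12*w))"
```

```text
[ 0.47737631 -0.2359925   0.14586083] [ 0.04438954 -0.40394029 -0.33896467] 0.4014357629164098 27.65
 -50 ##+::.............                                                      ....::++#####
 -44 #######++++++++++::.....                                          .......::::+++#####
 -38 #################++::....                     .                   ....:++############
 -32 ##################++:::::...........................................:::++############
 -26 #####################################################################################
 -20 #################++::::::::::.:::+++#################################################
 -14 #################++::....     ...::++################################################
  -8 #################++::....    ....::+#################################################
  -2 ##################+::...     ....::+#################################################
   4 #################++::...     ....::+#################################################
  10 #################++::...     ....::++###############################################
[... 1506 characters left out ...]
+################################++++#####
  16 #####################+:.... . .. .   .  ..:+#########################################
  22 #######################++##++##+++++++++++###########################################
  28 #####################+++++::++++++++++++++::+++++++++++++++++++:++++++++++++++++#####
  34 ####################+:..                                                      ..+####
  40 ####################+:.                                                       ..+####
  46 ###########++:........                                                         ...:::
130 [ 0.5264145  -0.22315981  0.04570945] 0.05689221539478917 [-0.78418831 -0.62052292] [0.01077921 0.06084678]
```

The clear top view puts the window at x -88..-44, so the centre is at -66 mm, y is about -1.5 mm and the prongs are on the fence. The wing has turned about 2.7 rad and sunk 5 mm, and the hand is clear.

```bash
python3 -c "
from station import manip
print(manip.hand_in())"
```

```text
the job is handed in; nothing more can be done
None
```

The T bracket (the sample on the mat) is on the fence with its fork around the stud, the wing nut is turned about 2.7 rad to snug, the hand is clear and the job is handed in; no verdict came back.

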